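Reassemble the filter barrel on the inclined stand

TASK

Put the filter back together in the tilted barrel on the stand: drop in the brass filter puck that fits the bore (the larger of the two), then the steel spacer sleeve on top of it, and close it with the retaining cap. Set the cap's two lugs into the slots of the mouth, press it down against the spring and turn it clockwise as far as it goes, so that it stays locked when you let go.

Things in the scene. Friction and masses are not known exactly. Their poses are not given: they have to be found in the camera images.
- mouth (a point): Centre of the open mouth of an aluminium filter barrel, in the plane of its rim, about 138 mm above the bench. The barrel is fixed on a stand (base 130 x 110 mm) and leans 28 degrees from vertical, roughly towards the robot. z: its axis, out of the mouth. x: where the cap's bar points, either way, when locked. Rim 74 mm across; polished bore 49.6 mm in diameter; flat sprung seat 50 mm below the mouth.
- slot (a point): Middle of one of the two opposite slots in the barrel's rim that let the cap's lugs in; in the rim's plane, 29 mm from the axis, 65 degrees counter-clockwise (seen from outside) from the x axis of point mouth. 16 mm wide, reaching 32 mm from the axis, through a 6 mm thick lip. From here the cap, pressed fully down, turns 65 degrees clockwise to a stop, its lugs under the lip.
- seat (a joint): How far the sprung seat at the bottom of the barrel is pushed in, in m: 0 free, at most 0.0065. Spring: 3 N at 0, rising 1.5 N per mm. With the cap locked it is pushed in about 3 mm.
- puck_mid (a point): Centre of the larger brass filter puck: a plain disc 47 mm in diameter and 22 mm thick with bevelled edges and dark perforated faces, lying flat on the board; both faces alike. z: its axis. 60 g.
- small_puck_mid (a point): Centre of the smaller brass puck, of another filter and not to be used: 33 mm in diameter, 22 mm thick, lying flat on the board. z: its axis.
- sleeve_mid (a point): Centre of the steel spacer sleeve: a plain grey ring 47 mm in outer diameter, 39 mm in inner diameter, 19 mm tall, lying flat on the board; both ends alike. z: its axis. 60 g.
- cap_bar (a point): Centre of the grip bar on top of the steel retaining cap, which stands upright on a 44 mm thick plywood board that covers the bench, 43 mm tall in all. Bar 44 mm long (x), 12 mm wide (y), 24 mm tall (z). z: the cap's axis, up. Same after half a turn. About 120 g. This point lies 17 mm outside the mouth with the cap pressed fully down (flange on the rim), 19 mm when locked, about 21 mm when it merely rests on the sleeve.
- cap_foot (a point): Centre of the flat underside of the cap, 31 mm below its bar's centre; axes as the bar's. Here the spigot, 47 mm in diameter, carries two lugs, 10 mm wide and 6 mm thick, that reach 30 mm from the axis along +x and -x, in line with the bar. The round flange between spigot and bar, 65 mm in diameter and 5 mm thick, has its underside 14 mm above this point.
Not all that is in view belongs to the job. Leave any red look-alike of the part that bears sleeve_mid alone.

How it is judged:
By the outcome, as a careful person would: the job done as asked, in the order asked, and still so for the second after the job is handed in, with the robot touching nothing.
It also fails if it takes over 66 s, if anything falls off the work surface, if the arm or the gripper's body presses on something with over 40 N, if the wrist force passes 120 N, or if a joint passes its speed limit or range.

ROBOT

A 6-joint arm with a two-finger parallel gripper is mounted at the origin on a cart in front of the work surface, level with it; the furniture and walls round the work are solid. World frame = base frame: x ahead of the robot, y to its left, z up, the work surface at z = 0. Lengths are in m, angles in rad, forces in N, time in s.
With the tool pointing down it reaches from about 0.35 to 0.775 m from the base axis. Payload 5.5 kg.
Tool frame: the origin (TCP) lies at the very end of the fingers, on their centre line; the grasp point (between the pads) lies 19 mm behind it; z points along the fingers, y is the direction in which the jaws open and shut (so a half turn about z gives the same grasp; the last joint's range is limited). The gripper opens to 85 mm and grips with 20 to 120 N. Pads are 22 mm wide; open, the fingers measure 114 mm over their backs; the gripper's body (76 mm by 85 mm) begins 54 mm behind the grasp point. The pads swing forward as they close: fully open they stand 13 mm farther back than shut.
Start: joints at [-1.479, 0.313, 0.046, 1.304, 0, 1.431], TCP at [0.132, -0.56, 0.231] pointing down, gripper open.
Joint ranges: [-2.76, 2.76], [-0.86, 1.69], [-1.03, 1.26], [-2.2, 2.34], [-1.47, 1.5], [-3.14, 3.14]. Speed limits (rad/s): [2.57, 2.57, 3.14, 3.14, 3.14, 3.14].

INTERFACE

Orientations are given as a unit quaternion [x, y, z, w].
In Python, from plant import ctrl, optics, sign_off gives the robot as it stands.
- The arm moves only by the tool servo_tool, never from a script. Its argument "steps" is a list of rows, each a list of 4 numbers: the shift along the tool's x, y, z in mm, then the turn about the tool's z in degrees. In form: [[tx, ty, tz, yaw], ...]. A call has 1 to 20 rows; each row shifts and turns the commanded pose from where the row before left it, along the tool's axes as they then stand; what a row does not reach is not made up. A row lasts 1/8 s, in which the tool goes at most 62.5 mm and 10.7 degrees, less where a joint would pass 70% of its speed; a pose out of reach is approached as far as the arm can. A call is refused whole if a number of a shift passes 62.5 or a number of a turn 10.7, either way. A call with a gripper value outside its range is refused whole. "claw" is the finger opening in mm, from 0 to 85.4, set as the call begins (left out, the last holds). The fingers move at their own pace and stop on an object; "force" is the grip in N (left out, the last holds). Time passes only in rows, so rows that do not move let the fingers close. It gives the time, the measured TCP pose, the force and the opening at its end, in the units of the state.
- ctrl.get_state(): the state, without advancing time (a new reading comes with each control period).
- optics.capture(name): name is "scene" or "top" or "wrist"; returns a dict with "color" (400x640x3 uint8, red, green, blue), "z_map" (400x640 float32, m along the optical axis (not along the pixel's ray), 0 where there is no reading), "fx", "fy", "cx", "cy" (pixels), "R" (3x3) and "t" (3): a world point X has camera coordinates R X + t; the wrist camera has in their place "hand_eye" (4x4, takes a point from camera to tool coordinates, whose origin is the TCP and whose axes are the flange's). Camera axes: x right, y down, z forward; pixel columns grow to the right and rows downward; lengths in m; the calibration is good to about 2 mm. A picture is of the moment at which its call begins: read the wrist's pose just before it.
- sign_off(): hands the job in, once; it reports no verdict.
The state is a dict: "t": time; "q": joint angles; "dq": joint speeds; "joint_efforts": joint torques, N m; "tcp_pos": TCP position; "tool_rot": TCP orientation; "wrist_force": force on the tool from outside, world axes, zero at the start; "moment": the same for the moment, N m; "grip_width": finger opening in m.
Only numpy, scipy, OpenCV 4.12 (cv2) and the standard library are available. Lean on these libraries where they do the work, as an engineer would, in place of code of your own. Each camera call takes 0.05 s, during which the arm holds its last target.

## Working session

There is one attempt and no reset: what is moved stays moved. The work goes in short steps, Python scripts to look and compute and a tool call to move; the robot and the scene stay as the last step left them, time stands still between calls to the robot, and variables do not carry over. Pictures are saved under pics/ and viewed, and the job is handed in when it is done.

Besides the shell and the picture viewer there is one more tool, called after ">>>" as a command line: name --pt "numbers of a row" for each row, then --argument value for the rest. servo_tool: Moves the arm, as the interface text tells. Its arguments: {"type":"object","properties":{"steps":{"type":"array"},"claw":{"type":"number"},"force":{"type":"number"}},"required":["steps"]}

```bash
ls; mkdir -p pics
cat > h.py <<'E'
import numpy as np, cv2
from plant import ctrl, optics, sign_off
from scipy.spatial.transform import Rotation as Ro
def save(n,im): cv2.imwrite('pics/'+n+'.png',cv2.cvtColor(im,cv2.COLOR_RGB2BGR))
def world(c,u,v,z=None,st=None):
    K=np.array([(u-c['cx'])/c['fx'],(v-c['cy'])/c['fy'],1.])
    if 'R' in c:
        R=np.array(c['R']).T; o=-R@np.array(c['t'])
    else:
        H=np.array(c['hand_eye']); T=np.eye(4); T[:3,:3]=Ro.from_quat(st['tool_rot']).as_matrix(); T[:3,3]=st['tcp_pos']
        M=T@H; R=M[:3,:3]; o=M[:3,3]
    if z is None:
        return o+R@K*c['z_map'][int(round(v)),int(round(u))]
    d=R@K; return o+d*(z-o[2])/d[2]
def cloud(c,st=None):
    v,u=np.mgrid[0:400,0:640]; Z=c['z_map']
    P=np.stack([(u-c['cx'])/c['fx']*Z,(v-c['cy'])/c['fy']*Z,Z],-1)
    if 'R' in c: return (P-np.array(c['t']))@np.array(c['R'])
    H=np.array(c['hand_eye']); T=np.eye(4); T[:3,:3]=Ro.from_quat(st['tool_rot']).as_matrix(); T[:3,3]=st['tcp_pos']
    M=T@H; return P@M[:3,:3].T+M[:3,3]
E
python3 - <<'E'
from h import *
import pickle
s=ctrl.get_state(); print(s)
for n in ['scene','top','wrist']:
    s=ctrl.get_state(); c=optics.capture(n); save(n+'0',c['color']); pickle.dump((s,c),open(n+'0.pkl','wb'))
    if n!='wrist': print(n,c['R'],c['t'])
    else: print(c['hand_eye'])
    print(c['fx'],c['cx'],c['cy'])
E
```

```text
pics
{'t': 0.0, 'q': array([-1.47862814e+00,  3.14001018e-01,  4.49711619e-02,  1.30356759e+00,
        2.75485497e-05,  1.43121573e+00]), 'dq': array([-0.00149495, -0.0003946 , -0.00143393, -0.00017818, -0.00115083,
        0.0001527 ]), 'joint_efforts': array([-1.05632858e-03, -4.80627823e+01,  2.98532599e+01,  1.93080615e-02,
       -5.19060677e-05, -2.32548530e-06]), 'tcp_pos': array([ 0.13202913, -0.55912346,  0.2304053 ]), 'tool_rot': array([ 9.93293669e-01,  1.15615203e-01,  3.51172281e-05, -8.99979249e-04]), 'wrist_force': array([-0.23834421,  1.02067189, -0.51438436]), 'moment': array([0.00288618, 0.01134756, 0.00971521]), 'grip_width': 0.0853118822035419}
scene [[-0.53839834 -0.84267137  0.00567402]
 [-0.4808095   0.30165449 -0.82330237]
 [ 0.69206174 -0.44599275 -0.56757468]] [0.46301674 0.31065929 0.9384639 ]
391.6436088884108 316.8380662822826 195.76988594171664
top [[ 0.02231106 -0.99939901 -0.02652983]
 [-0.98628754 -0.0176625  -0.16408818]
 [ 0.16352099  0.02982702 -0.98608886]] [0.20086043 0.57027763 1.28318592]
425.7161765590102 318.25288668676734 197.58520019268906
[[ 1.84616465e-04 -9.52628155e-01 -3.04137410e-01  7.76038241e-02]
 [ 9.99999943e-01  9.02003084e-05  3.24488530e-04 -2.50743937e-04]
 [-2.81683621e-04 -3.04137452e-01  9.52628118e-01 -1.42465040e-01]
 [ 0.00000000e+00  0.00000000e+00  0.00000000e+00  1.00000000e+00]]
282.23461825489096 318.6301442290883 201.64793322268184
```

The top view shows the large puck candidate at (405,228), the small puck at (469,239), the grey ring at (293,230) with the red look-alike at (183,249) on the other cabinet, the cap at (340,234) and the barrel mouth at (397,160). Next I confirm these in an enlarged crop and measure.

Run:
```python
from h import *
import pickle
s,c=pickle.load(open('top0.pkl','rb'))
im=c['color'][125:285,245:500]
save('topcrop',cv2.resize(im,None,fx=3,fy=3,interpolation=cv2.INTER_CUBIC))
P=cloud(c)
hsv=cv2.cvtColor(c['color'],cv2.COLOR_RGB2HSV)
for n,(u,v) in dict(puck=(405,228),small=(469,239),sleeve=(293,230),cap=(340,234),mouth=(397,160)).items():
    w=24; sub=P[v-w:v+w,u-w:u+w].reshape(-1,3)
    print(n,world(c,u,v))
    for zlo,zhi in [(.05,.06),(.06,.07),(.07,.095),(.1,.13),(.13,.2)]:
        m=(sub[:,2]>zlo)&(sub[:,2]<zhi)
        if m.sum()>3:
            q=sub[m]; print('  ',zlo,m.sum(),q.mean(0).round(4),(q.max(0)-q.min(0)).round(3), ((q.max(0)+q.min(0))/2).round(4))
```

```text
puck [ 0.47497688 -0.05496545  0.06062831]
   0.05 41 [ 0.4766 -0.045   0.0517] [0.146 0.131 0.01 ] [ 0.4783 -0.0521  0.0549]
   0.06 174 [ 0.4745 -0.0579  0.0659] [0.043 0.046 0.01 ] [ 0.4746 -0.0587  0.065 ]
   0.07 15 [ 0.4765 -0.061   0.0712] [0.042 0.033 0.004] [ 0.474  -0.0606  0.0721]
small [ 0.44504459 -0.24571706  0.06568869]
   0.05 33 [ 0.4497 -0.2361  0.0523] [0.131 0.122 0.009] [ 0.4531 -0.2419  0.0544]
   0.06 92 [ 0.4455 -0.2511  0.0654] [0.03  0.033 0.01 ] [ 0.4452 -0.2507  0.0651]
   0.07 6 [ 0.4452 -0.2473  0.0716] [0.024 0.026 0.002] [ 0.4478 -0.251   0.0717]
sleeve [0.46371412 0.28898701 0.04138984]
   0.05 60 [0.4566 0.2806 0.0521] [0.139 0.146 0.01 ] [0.4655 0.2882 0.055 ]
   0.06 55 [0.4649 0.2886 0.0638] [0.046 0.047 0.007] [0.4633 0.2887 0.0638]
cap [0.4502887  0.14361649 0.0903099 ]
   0.05 42 [0.4637 0.1386 0.0532] [0.144 0.14  0.009] [0.4565 0.1452 0.0546]
   0.06 276 [0.4508 0.1405 0.0641] [0.064 0.061 0.01 ] [0.451  0.14   0.0649]
   0.07 62 [0.4507 0.1398 0.0865] [0.025 0.042 0.021] [0.4509 0.1403 0.0811]
mouth [ 0.68176048 -0.02847129  0.08530747]
   0.05 674 [ 0.6661 -0.0175  0.0546] [0.144 0.146 0.01 ] [ 0.6864 -0.0305  0.055 ]
   0.06 35 [ 0.6708 -0.0161  0.0624] [0.125 0.124 0.009] [ 0.6797 -0.0192  0.0645]
   0.07 128 [ 0.6781 -0.0171  0.0885] [0.058 0.07  0.023] [ 0.6783 -0.0074  0.0833]
   0.1 237 [ 0.668  -0.0173  0.1157] [0.084 0.083 0.03 ] [ 0.6759 -0.0157  0.1149]
   0.13 217 [ 0.6775 -0.0166  0.1442] [0.064 0.075 0.028] [ 0.6708 -0.0222  0.1443]
```

The sizes agree with the description: the puck at (405,228) is about 46 mm, the one at (469,239) about 33 mm, and the grey ring at (293,230) is 47 mm across. The red ring lies off the board and is left alone. Now I'll move above the barrel to look closely.

```bash
cat >> h.py <<'E'
def yaw(st=None):
    st=st or ctrl.get_state(); R=Ro.from_quat(st['tool_rot']).as_matrix()
    return np.degrees(np.arctan2(R[1,0],R[0,0]))%360
def plan(wps,st=None,start=None):
    """wps: (x,y,z,psi_deg,nrows) world"""
    st=st or ctrl.get_state(); p=np.array(st['tcp_pos']); a=yaw(st)
    if start is not None: p=np.array(start[:3]);a=start[3]
    rows=[]
    for x,y,z,psi,n in wps:
        t=np.array([x,y,z]); 
        for i in range(n):
            d=(t-p)/(n-i)*1000; da=(psi-a)/(n-i)
            c,s=np.cos(np.radians(a)),np.sin(np.radians(a))
            r=[round(v*2)/2 for v in (d[0]*c+d[1]*s, d[0]*s-d[1]*c, -d[2])]+[round(-da,1)]
            rows.append(r)
            p=p+np.array([r[0]*c+r[1]*s, r[0]*s-r[1]*c,-r[2]])/1000; a-=r[3]
    import json; print(json.dumps(rows)); print('end',p.round(4),round(a,2), 'max',np.abs(rows).max(0))
E
python3 - <<'E'
from h import *
plan([(0.655,-0.02,0.25,180,17)])
E
```

```text
[[37.0, -24.0, -1.0, -9.8], [40.5, -17.0, -1.0, -9.8], [43.0, -10.0, -1.0, -9.8], [44.0, -2.5, -1.0, -9.8], [44.0, 5.0, -1.0, -9.8], [42.5, 12.5, -1.0, -9.8], [39.5, 19.5, -1.0, -9.8], [36.0, 26.0, -1.0, -9.8], [31.0, 31.5, -1.5, -9.8], [25.0, 36.5, -1.0, -9.8], [18.5, 40.0, -1.5, -9.8], [11.0, 43.0, -1.0, -9.8], [3.5, 44.0, -1.5, -9.8], [-4.0, 44.0, -1.0, -9.8], [-11.0, 43.0, -1.5, -9.8], [-18.5, 40.0, -1.0, -9.9], [-25.0, 36.5, -1.5, -9.8]]
end [ 0.6552 -0.0202  0.2501] 179.98 max [44.  44.   1.5  9.9]
```

>>> servo_tool --pt "37.0 -24.0 -1.0 -9.8" --pt "40.5 -17.0 -1.0 -9.8" --pt "43.0 -10.0 -1.0 -9.8" --pt "44.0 -2.5 -1.0 -9.8" --pt "44.0 5.0 -1.0 -9.8" --pt "42.5 12.5 -1.0 -9.8" --pt "39.5 19.5 -1.0 -9.8" --pt "36.0 26.0 -1.0 -9.8" --pt "31.0 31.5 -1.5 -9.8" --pt "25.0 36.5 -1.0 -9.8" --pt "18.5 40.0 -1.5 -9.8" --pt "11.0 43.0 -1.0 -9.8" --pt "3.5 44.0 -1.5 -9.8" --pt "-4.0 44.0 -1.0 -9.8" --pt "-11.0 43.0 -1.5 -9.8" --pt "-18.5 40.0 -1.0 -9.9" --pt "-25.0 36.5 -1.5 -9.8" --pt "0 0 0 0"

```text
t: 2.4
tcp_pos: [0.6565, -0.0181, 0.2493]
tool_rot: [-0.002, 1.0, 0.0, -0.001]
wrist_force: [0.1, 0.3, -0.4]
grip_width: 0.0856
```

Run:
```python
from h import *
import pickle
s=ctrl.get_state(); c=optics.capture('wrist'); save('w1',c['color']); pickle.dump((s,c),open('w1.pkl','wb'))
print(s['t'],s['tcp_pos'],yaw(s),s['q'],s['wrist_force'])
```

```text
2.4 [ 0.65647818 -0.0181096   0.24934804] 180.21464474486027 [-1.49838225e-01  4.79205574e-01  3.36393037e-01  1.42908624e+00
  3.03704123e-04 -1.53584406e-01] [ 0.14843128  0.33219937 -0.39198189]
```

The wrist view shows the barrel mouth centred near (315,207), with slots at about (337,185) and (298,238) and the stand turned about 20°. I'll fit the rim plane and slots.

Run:
```python
from h import *
import pickle
s,c=pickle.load(open('w1.pkl','rb'))
save('w1crop',cv2.resize(c['color'][150:270,250:390],None,fx=5,fy=5,interpolation=cv2.INTER_CUBIC))
P=cloud(c,s)
sub=P[160:256,265:365].reshape(-1,3); hsv=cv2.cvtColor(c['color'],cv2.COLOR_RGB2HSV)[160:256,265:365].reshape(-1,3)
m=(sub[:,2]>.105)&(sub[:,2]<.175)
# ransac plane
q=sub[m]; rng=np.random.default_rng(0); best=0
for i in range(3000):
    a=q[rng.choice(len(q),3,False)]; n=np.cross(a[1]-a[0],a[2]-a[0]); l=np.linalg.norm(n)
    if l<1e-5: continue
    n/=l; 
    if n[2]<0:n=-n
    if n[2]<.8 or n[2]>.95: continue
    inl=np.abs((q-a[0])@n)<.0015
    if inl.sum()>best: best=inl.sum();B=inl
pl=q[B]; ce=pl.mean(0); n=np.linalg.svd(pl-ce)[2][2]; n*=np.sign(n[2])
print('plane',best,ce,n,'tilt',np.degrees(np.arccos(n[2])),'az',np.degrees(np.arctan2(n[1],n[0])))
# circle fit of in-plane extents
d=np.array([n[0],n[1],0]);d/=np.linalg.norm(d); e1=d-n*(d@n); e1/=np.linalg.norm(e1); e2=np.cross(n,e1)
u=(pl-ce)@e1; v=(pl-ce)@e2
hull=cv2.convexHull(np.c_[u,v].astype(np.float32))[:,0]
A=np.c_[2*hull,np.ones(len(hull))]; r=np.linalg.lstsq(A,(hull**2).sum(1),rcond=None)[0]
print('outer circle',r[:2],np.sqrt(r[2]+r[:2]@r[:2]))
ctr=ce+r[0]*e1+r[1]*e2; print('centre',ctr)
np.savez('mouth0.npz',c=ctr,n=n)
# rectified view of the rim plane by projecting plane grid into image
R,t=None,None
T=np.eye(4); T[:3,:3]=Ro.from_quat(s['tool_rot']).as_matrix(); T[:3,3]=s['tcp_pos']; M=np.linalg.inv(T@np.array(c['hand_eye']))
g=np.arange(-.045,.045,.00018); U,V=np.meshgrid(g,g)
X=ctr+U[...,None]*e1+V[...,None]*e2; X=X@M[:3,:3].T+M[:3,3]
mx=(X[...,0]/X[...,2]*c['fx']+c['cx']).astype(np.float32); my=(X[...,1]/X[...,2]*c['fy']+c['cy']).astype(np.float32)
rec=cv2.remap(c['color'],mx,my,cv2.INTER_CUBIC); print(rec.shape)
for rr in (24.8,32,37): cv2.circle(rec,(250,250),int(rr/.18),(255,0,0),1)
save('rect',rec)
```

```text
plane 2120 [ 0.66509578 -0.02239022  0.13855984] [-0.44240015 -0.15819086  0.88275577] tilt 28.02340106841063 az -160.32426237489753
outer circle [0.00086127 0.00051642] 0.036533431963466624
centre [ 0.66455375 -0.02313248  0.13815519]
(500, 500, 3)
```

Fit results: rim tilt 28.02°, outer radius 36.5 mm, centre (0.6646, -0.0231, 0.1382), all matching the description. The slot shows at rectified (318,112), about -63° from downslope, so locked is about -128°. The tool stays vertical, so I'll pivot the parts in the jaws about a horizontal jaw axis across the slope (psi 199.7°). Puck first.

Run:
```python
from h import *
plan([(0.474,-0.058,0.16,199.7,5)])
```

```text
[[36.5, -7.5, 18.0, -3.9], [36.5, -5.5, 18.0, -3.9], [37.0, -2.5, 18.0, -3.9], [37.0, 0.0, 18.0, -4.0], [37.0, 2.0, 17.5, -3.9]]
end [ 0.4742 -0.0581  0.1601] 199.65 max [37.   7.5 18.   4. ]
```

>>> servo_tool --pt "36.5 -7.5 18.0 -3.9" --pt "36.5 -5.5 18.0 -3.9" --pt "37.0 -2.5 18.0 -3.9" --pt "37.0 0.0 18.0 -4.0" --pt "37.0 2.0 17.5 -3.9" --pt "0 0 0 0" --claw 65 --force 30

```text
t: 3.2
tcp_pos: [0.4687, -0.0592, 0.1596]
tool_rot: [-0.168, 0.986, 0.001, -0.003]
wrist_force: [1.0, -0.7, 1.0]
grip_width: 0.0648
```

Run:
```python
from h import *
import pickle
s=ctrl.get_state(); c=optics.capture('wrist'); save('w2',c['color']); pickle.dump((s,c),open('w2.pkl','wb'))
print(s['t'],s['tcp_pos'],yaw(s))
P=cloud(c,s)
b=np.all(np.abs(P[...,:2]-[.4746,-.0587])<.05,axis=-1)
m=(b&(P[...,2]>.061)&(P[...,2]<.071)).astype(np.uint8)
n,l,stt,ce=cv2.connectedComponentsWithStats(m); k=1+np.argmax(stt[1:,4]); print(stt[k],ce[k])
cn=cv2.findContours((l==k).astype(np.uint8),0,2)[0][0]; (u,v),r=cv2.minEnclosingCircle(cn); el=cv2.fitEllipse(cv2.convexHull(cn)); print(u,v,r,el, world(c,*el[0],z=.066,st=s), world(c,u,v,z=.066,st=s))
pp=P[l==k]; print(pp.mean(0),((pp.max(0)+pp.min(0))/2),np.ptp(pp,axis=0))
```

```text
3.2 [ 0.46867131 -0.05921981  0.15960831] 199.360835144881
[ 291  184   52   51 2046] [316.58553275 209.03910068]
316.55999755859375 209.0 26.0445556640625 ((316.6121826171875, 209.04611206054688), (50.24366760253906, 51.87791442871094), 86.70042419433594) [ 0.47254574 -0.05921452  0.066     ] [ 0.47252025 -0.05927239  0.066     ]
[ 0.47273982 -0.05917092  0.06586728] [ 0.47382116 -0.0584879   0.06478006] [0.04711485 0.04655716 0.00751193]
```

The wrist view shows the larger puck at (316,209), with a diameter of 47 mm, so it is the right one. The small one is at (101,101). Descending.

Run:
```python
from h import *
s=ctrl.get_state(); print(s['tcp_pos'],yaw(s))
plan([(.4725,-.0592,.0545,199.7,4)])
```

```text
[ 0.47170405 -0.05964379  0.16098535] 199.36501496503445
[[0.0, 0.0, 26.5, -0.1], [-0.5, 0.0, 26.5, -0.1], [0.0, 0.0, 26.5, -0.1], [-0.5, 0.0, 27.0, -0.0]]
end [ 0.4726 -0.0593  0.0545] 199.67 max [ 0.5  0.  27.   0.1]
```

>>> servo_tool --pt "0 0 26.5 0" --pt "0 0 26.5 0" --pt "0 0 26.5 0" --pt "0 0 27 0" --pt "0 0 0 0"

```text
t: 3.88
tcp_pos: [0.4736, -0.0591, 0.0538]
tool_rot: [-0.169, 0.986, 0.0, -0.001]
wrist_force: [0.3, 1.1, -0.6]
grip_width: 0.065
```

Run:
```python
from h import *
s=ctrl.get_state(); print(s['t'],s['tcp_pos'],yaw(s),s['wrist_force'])
```

```text
3.875 [ 0.47355445 -0.0591396   0.05380551] 199.5079328565572 [ 0.3050561   1.07585194 -0.60477795]
```

>>> servo_tool --pt "0 0 0 0" --pt "0 0 0 0" --pt "0 0 0 0" --pt "0 0 0 0" --claw 40 --force 30

```text
t: 4.38
tcp_pos: [0.4755, -0.0596, 0.0563]
tool_rot: [-0.17, 0.985, -0.001, 0.002]
wrist_force: [-0.5, -0.6, 6.1]
grip_width: 0.0456
```

>>> servo_tool --pt "0 0 -30 0" --pt "0 0 -60 0" --pt "0 0 -60 0" --pt "0 0 0 0"

```text
t: 4.88
tcp_pos: [0.477, -0.0599, 0.21]
tool_rot: [-0.17, 0.985, -0.002, 0.005]
wrist_force: [-0.3, -0.3, -0.4]
grip_width: 0.0455
```

Run:
```python
from h import *
import pickle
s=ctrl.get_state(); c=optics.capture('wrist'); save('w3',c['color']); pickle.dump((s,c),open('w3.pkl','wb'))
print(s['t'],s['tcp_pos'],yaw(s),s['grip_width'],s['wrist_force'])
P=cloud(c,s); q=s['tcp_pos']
T=Ro.from_quat(s['tool_rot']).as_matrix(); L=(P-q)@T
z=c['z_map']; m=(np.abs(L[...,0])<.04)&(np.abs(L[...,1])<.0225)&(L[...,2]>-.03)&(L[...,2]<.03)&(z>0)
n,l,stt,ce=cv2.connectedComponentsWithStats(m.astype(np.uint8)); k=1+np.argmax(stt[1:,4]); print(stt[k])
pp=L[l==k]; print('tool frame min/max',pp.min(0),pp.max(0)); 
top=pp[pp[:,2]<np.percentile(pp[:,2],60)]; print(np.percentile(pp[:,2],[5,25,50,75,95]))
save('w3c',cv2.resize(c['color'][180:400,200:440],None,fx=3,fy=2.7))
```

```text
4.875 [ 0.47700143 -0.05990263  0.21003151] 199.5846933753086 0.04554055950274521 [-0.31329445 -0.25565832 -0.38205349]
[ 269  210   92   94 6267]
tool frame min/max [-0.02207806 -0.02249768 -0.0298263 ] [0.0251497  0.02243649 0.01174961]
[-0.01074994 -0.00994747 -0.00947597 -0.00886412  0.00322264]
```

Grasp good. The puck sits level between the fingertips (crop centre (357,210)). I'll fit its top face in the tool frame and compute the flush point on the uphill rim and the insertion path.

```bash
cat >> h.py <<'E'
mf=np.load('mouth0.npz'); M=mf['c']; n=mf['n']
d=np.array([n[0],n[1],0]); d/=np.linalg.norm(d); e1=d-n*(d@n); e1/=np.linalg.norm(e1); e2=np.cross(n,e1)
zz=np.array([0,0,1.])
def fitplane(q,lo,tol=.0012):
    rng=np.random.default_rng(0);best=0
    for i in range(2000):
        a=q[rng.choice(len(q),3,False)]; k=np.cross(a[1]-a[0],a[2]-a[0]); l=np.linalg.norm(k)
        if l<1e-6: continue
        k/=l; inl=np.abs((q-a[0])@k)<tol
        if inl.sum()>best: best=inl.sum();B=inl
    p=q[B]; c0=p.mean(0); k=np.linalg.svd(p-c0,full_matrices=False)[2][2]
    return c0,k*np.sign(k@lo),p
def circ(p2):
    h=cv2.convexHull(p2.astype(np.float32))[:,0]; A=np.c_[2*h,np.ones(len(h))]; r=np.linalg.lstsq(A,(h**2).sum(1),rcond=None)[0]
    return r[:2],np.sqrt(r[2]+r[:2]@r[:2])
def held(c,s,up,ylim=.0225,zr=(-.03,.02),xr=.04):
    P=cloud(c,s);T=Ro.from_quat(s['tool_rot']).as_matrix(); L=(P-s['tcp_pos'])@T
    m=(np.abs(L[...,0])<xr)&(np.abs(L[...,1])<ylim)&(L[...,2]>zr[0])&(L[...,2]<zr[1])&(c['z_map']>0)
    k,l,stt,ce=cv2.connectedComponentsWithStats(m.astype(np.uint8)); kk=1+np.argmax(stt[1:,4])
    return P[l==kk],L[l==kk]
E
python3 - <<'E'
from h import *
import pickle
s,c=pickle.load(open('w3.pkl','rb'))
Pw,L=held(c,s,None)
c0,k,p=fitplane(L,np.array([0,0,-1.]))
print('face n (tool)',k,'c',c0, circ(p[:,:2]), np.ptp(p,axis=0), (p.max(0)+p.min(0))/2)
print('d',d,'e1',e1,'e2',e2,M)
E
```

```text
face n (tool) [ 3.1479286e-03  4.5834175e-04 -9.9999494e-01] c [ 0.00249665  0.0001853  -0.00957817] (array([ 0.00139872, -0.00015375]), np.float64(0.023149347336282246)) [0.0458828  0.04491637 0.00265982] [ 1.36737652e-03 -2.16990519e-05 -9.53665368e-03]
d [-0.94161321 -0.33669655  0.        ] e1 [-0.8312145  -0.29722083 -0.46983214] e2 [ 3.36696555e-01 -9.41613206e-01  2.77555756e-17] [ 0.66455375 -0.02313248  0.13815519]
```

```bash
cat >> h.py <<'E'
def tcpQ(e,h,x0,zq,v=0.):  # Q at M+e*e1+h*n ; zq= tool z of pivot (neg, mm)
    Q=M+(e*e1+h*n)/1000; return Q-x0/1000*d+np.array([0,0,zq/1000+v/1000])
E
python3 - <<'E'
from h import *
s=ctrl.get_state(); print(s['t'],s['tcp_pos'],yaw(s))
f=tcpQ(-18,18.3,1.4,-6); print('flush',f)
plan([(*(f+[0,0,.017]),199.7,5),(*(f+[0,0,.010]),199.7,2),(*(f-[0,0,.001]),199.7,6)])
E
```

```text
4.925 [ 0.47547759 -0.05944624  0.20721448] 199.58202246554507
flush [ 0.67273795 -0.02020602  0.1567666 ]
[[-40.0, -6.0, 6.5, -0.0], [-40.0, -6.0, 6.5, -0.0], [-39.5, -5.5, 7.0, -0.0], [-40.0, -6.0, 6.5, -0.1], [-39.5, -5.5, 7.0, -0.0], [0.0, 0.0, 3.5, -0.0], [0.0, 0.0, 3.5, -0.0], [0.0, 0.0, 2.0, -0.0], [0.0, 0.0, 2.0, -0.0], [0.0, 0.0, 1.5, -0.0], [0.0, 0.0, 2.0, -0.0], [0.0, 0.0, 1.5, -0.0], [0.0, 0.0, 2.0, -0.0]]
end [ 0.6727 -0.02    0.1557] 199.68 max [40.   6.   7.   0.1]
```

>>> servo_tool --pt "-40.0 -6.0 6.5 0" --pt "-40.0 -6.0 6.5 0" --pt "-39.5 -5.5 7.0 0" --pt "-40.0 -6.0 6.5 -0.1" --pt "-39.5 -5.5 7.0 0" --pt "0 0 3.5 0" --pt "0 0 0 0"

```text
t: 5.8
tcp_pos: [0.6698, -0.0195, 0.166]
tool_rot: [-0.171, 0.985, 0.0, -0.002]
wrist_force: [-0.1, 0.2, -0.1]
grip_width: 0.0447
```

>>> servo_tool --pt "0 0 3.5 0" --pt "0 0 2 0" --pt "0 0 2 0"

```text
t: 6.18
tcp_pos: [0.6688, -0.0202, 0.1619]
tool_rot: [-0.171, 0.985, -0.0, -0.001]
wrist_force: [-6.2, 0.4, 10.2]
grip_width: 0.0454
```

>>> servo_tool --pt "-1 0 2 0" --pt "-1 0 1.5 0" --pt "-1 0 1.5 0" --pt "0 0 1 0" --pt "0 0 0 0"

```text
t: 6.8
tcp_pos: [0.6712, -0.0195, 0.1561]
tool_rot: [-0.17, 0.985, -0.001, -0.001]
wrist_force: [-8.5, -1.5, 9.9]
grip_width: 0.0452
```

```bash
cat > look.py <<'E'
from h import *
import sys,pickle
s=ctrl.get_state(); c=optics.capture('wrist'); nm=sys.argv[1]; pickle.dump((s,c),open(nm+'.pkl','wb'))
save(nm,cv2.resize(c['color'][180:400,200:440],None,fx=3,fy=2.7))
print(s['t'],s['tcp_pos'],yaw(s),s['grip_width'],s['wrist_force'])
Pw,L=held(c,s,None)
c0,k,p=fitplane(Pw,zz)
F=np.c_[(p-M)@e1,(p-M)@e2]; ce,r=circ(F)
print('face normal in (e1,e2,n):',np.array([k@e1,k@e2,k@n]).round(3),'angle',np.degrees(np.arccos(k@n)),'centre e1,e2 mm',ce*1e3,'r',r*1e3,'height',((p-M)@n).mean()*1e3,len(p))
E
python3 look.py w4
```

```text
6.8 [ 0.67124283 -0.01952328  0.15610446] 199.6188118103203 0.0452034202965964 [-8.48503513 -1.50959893  9.85183142]
face normal in (e1,e2,n): [-0.208  0.008  0.978] angle 11.987008658655961 centre e1,e2 mm [-15.47648782  -0.34259971] r 23.211957139506172 height 26.01014015971182 5621
```

It works: the puck has pivoted 16° of the 28°, and the face centre at (357,205) is held. I'll continue pressing down.

>>> servo_tool --pt "-0.5 0 1.5 0" --pt "-0.5 0 1.5 0" --pt "0 0 1.5 0" --pt "0 0 1 0" --pt "0 0 0 0"

```text
t: 7.48
tcp_pos: [0.6729, -0.019, 0.1509]
tool_rot: [-0.17, 0.985, -0.001, -0.001]
wrist_force: [-7.0, -1.0, 10.1]
grip_width: 0.045
```

```bash
python3 look.py w5
```

```text
7.475 [ 0.67290126 -0.01898428  0.15088672] 199.6305749741878 0.0450312906789324 [-6.95954952 -1.04269412 10.08557974]
face normal in (e1,e2,n): [-0.07   0.006  0.998] angle 4.0520819619658 centre e1,e2 mm [-13.27810605   0.28433127] r 23.98293966200711 height 23.461784717066127 5949
```

>>> servo_tool --pt "0 0 1.5 0" --pt "0 0 1 0" --pt "0 0 0 0"

```text
t: 7.9
tcp_pos: [0.6735, -0.0187, 0.1487]
tool_rot: [-0.171, 0.985, -0.0, 0.0]
wrist_force: [-5.3, -1.2, 11.1]
grip_width: 0.0454
```

```bash
python3 look.py w6
```

```text
7.9 [ 0.67345464 -0.01871968  0.14870636] 199.65010638368275 0.04536952973785628 [-5.29561435 -1.19170531 11.07936146]
face normal in (e1,e2,n): [-0.009  0.     1.   ] angle 0.508926841674059 centre e1,e2 mm [-11.96065035   0.69168   ] r 24.153915750969073 height 22.23622742713954 5989
```

Flush with the rim (0.5°). Next I lift off along the axis and shift 12 mm downslope.

>>> servo_tool --pt "1 0 -2 0" --pt "1 0 -2 0" --pt "5 0.5 3 0" --pt "5.5 0 2.5 0" --pt "0 0 0 0"

```text
t: 8.57
tcp_pos: [0.662, -0.0221, 0.144]
tool_rot: [-0.171, 0.985, 0.0, -0.001]
wrist_force: [-0.5, -0.4, -0.7]
grip_width: 0.0452
```

```bash
python3 look.py w7
```

```text
8.575 [ 0.66197159 -0.02212254  0.14397626] 199.66213727859662 0.045244119546309934 [-0.54784129 -0.44533397 -0.65135338]
face normal in (e1,e2,n): [-0.072  0.005  0.997] angle 4.15513038570842 centre e1,e2 mm [ 0.18404366 -0.3045897 ] r 24.305105571165935 height 23.639132829463293 5957
```

Centred over the mouth within 0.3 mm. Inserting along the axis.

>>> servo_tool --pt "-1.5 0 1.5 0" --pt "-1 0 2 0" --pt "-1 0 2 0" --pt "-1 0 1.5 0" --pt "0 0 0 0"

```text
t: 9.25
tcp_pos: [0.6664, -0.0213, 0.1406]
tool_rot: [-0.171, 0.985, -0.001, -0.0]
wrist_force: [-8.3, -3.9, 15.1]
grip_width: 0.0453
```

```bash
python3 look.py w8
```

```text
9.25 [ 0.66640998 -0.02130019  0.14064477] 199.6735989236417 0.04526807611789107 [-8.2667118  -3.86842835 15.07336264]
face normal in (e1,e2,n): [-0.064 -0.003  0.998] angle 3.7016849886707335 centre e1,e2 mm [-1.51926695  0.29891493] r 23.94560510062549 height 18.662099406928412 6031
```

Inserted about 3.3 mm; the fingertip corner now touches the rim (15 N). I'll shift about 1.5 mm downslope to centre it and release.

>>> servo_tool --pt "1.5 0 -0.5 0" --pt "0 0 0 0"

```text
t: 9.55
tcp_pos: [0.6663, -0.0214, 0.1408]
tool_rot: [-0.171, 0.985, -0.001, 0.001]
wrist_force: [-3.9, -1.4, 11.3]
grip_width: 0.0452
```

>>> servo_tool --pt "0 0 0 0" --pt "0 0 0 0" --pt "0 0 -4 0" --pt "0 0 -10 0" --pt "0 0 -40 0" --pt "0 0 0 0" --claw 62

```text
t: 10.3
tcp_pos: [0.6681, -0.0213, 0.1968]
tool_rot: [-0.171, 0.985, -0.001, 0.003]
wrist_force: [0.8, 0.1, -0.6]
grip_width: 0.0619
```

Run:
```python
from h import *
import pickle
s=ctrl.get_state(); c=optics.capture('wrist'); save('w9',c['color'][100:400,150:490]); pickle.dump((s,c),open('w9.pkl','wb'))
print(s['t'],s['tcp_pos'],yaw(s),s['grip_width'])
P=cloud(c,s).reshape(-1,3); r=np.hypot((P-M)@e1,(P-M)@e2); q=P[(r<.020)&(P[:,2]>.05)&(c['z_map'].ravel()>0)&((P-M)@n<.03)]
print(len(q)); c0,k,p=fitplane(q,n); print((k@e1,k@e2,k@n),((p-M)@n).mean(),len(p))
```

```text
10.3 [ 0.66807342 -0.0212517   0.19680404] 199.68980271635698 0.061949404792225875
1703
(np.float64(0.0009144529856179703), np.float64(0.002144021818938764), np.float64(0.9999972834693991)) -0.027820962604320466 1555
```

The puck is seated: its face is at -27.8 mm (expected -28) and square to the axis. The picture shows it in the bore at (168,117). Now the sleeve; I'll refine the slot angle from this picture meanwhile.

Run:
```python
from h import *
import pickle
s,c=pickle.load(open('w9.pkl','rb'))
T=np.eye(4); T[:3,:3]=Ro.from_quat(s['tool_rot']).as_matrix(); T[:3,3]=s['tcp_pos']; W=np.linalg.inv(T@np.array(c['hand_eye']))
g=np.arange(-.045,.045,.00018); U,V=np.meshgrid(g,g)
X=M+U[...,None]*e1+V[...,None]*e2; X=X@W[:3,:3].T+W[:3,3]
mx=(X[...,0]/X[...,2]*c['fx']+c['cx']).astype(np.float32); my=(X[...,1]/X[...,2]*c['fy']+c['cy']).astype(np.float32)
rec=cv2.remap(c['color'],mx,my,cv2.INTER_CUBIC)
for a in (-63,117):
    a=np.radians(a); A=np.array([np.cos(a),np.sin(a)]);B=np.array([-A[1],A[0]])
    for t in (-8,8):
        p=250+(A*22+B*t)/.18; q=250+(A*32+B*t)/.18; cv2.line(rec,tuple(p.astype(int).tolist()),tuple(q.astype(int).tolist()),(255,0,0),1)
save('rect2',rec)
plan([(.464,.2887,.16,199.7,8)])
```

```text
[[11.0, 45.0, 4.5, -0.0], [11.0, 45.0, 4.5, -0.0], [11.0, 45.0, 4.5, -0.0], [11.0, 45.0, 4.5, -0.0], [10.5, 45.0, 4.0, -0.0], [11.0, 45.0, 4.5, -0.0], [10.5, 45.0, 4.0, -0.0], [11.0, 45.0, 4.5, -0.0]]
end [0.464  0.2885 0.1598] 199.69 max [11.  45.   4.5  0. ]
```

The slot overlay at -63°/117° matches both slots. Moving to the sleeve.

>>> servo_tool --pt "11 45 4.5 0" --pt "11 45 4.5 0" --pt "11 45 4.5 0" --pt "11 45 4.5 0" --pt "10.5 45 4 0" --pt "11 45 4.5 0" --pt "10.5 45 4 0" --pt "11 45 4.5 0" --pt "0 0 0 0" --claw 65

```text
t: 11.48
tcp_pos: [0.4599, 0.2905, 0.1562]
tool_rot: [-0.173, 0.985, -0.0, -0.001]
wrist_force: [0.2, 0.3, -0.7]
grip_width: 0.0647
```

Run:
```python
from h import *
import pickle
s=ctrl.get_state(); c=optics.capture('wrist'); save('w10',c['color']); pickle.dump((s,c),open('w10.pkl','wb'))
print(s['t'],s['tcp_pos'],yaw(s))
P=cloud(c,s)
b=np.all(np.abs(P[...,:2]-[.464,.2887])<.04,axis=-1)
m=(b&(P[...,2]>.058)&(P[...,2]<.068)).astype(np.uint8)
cn=max(cv2.findContours(m,0,2)[0],key=cv2.contourArea); el=cv2.fitEllipse(cv2.convexHull(cn)); print(el, world(c,*el[0],z=.063,st=s))
pp=P[m>0]; print(np.median(pp[:,2]),circ(pp[:,:2]))
```

```text
11.475 [0.4598837  0.2904889  0.15618235] 199.95226561581944
((315.52801513671875, 205.33314514160156), (50.606468200683594, 52.06365203857422), 91.6551513671875) [0.46098883 0.288247   0.063     ]
0.06255137883470488 (array([0.4621372 , 0.28870191]), np.float64(0.023147353260041883))
```

The sleeve is at pixel (316,205), world (0.461, 0.288), top 0.0626 high. It is the grey one; the red one at (628,242) is off the board. Descending.

Run:
```python
from h import *
s=ctrl.get_state(); print(s['tcp_pos'],yaw(s))
plan([(.461,.2884,.0525,199.7,4)])
```

```text
[0.46121341 0.2894402  0.15650415] 199.85349248947566
[[0.0, 0.0, 26.0, 0.0], [0.0, -0.5, 26.0, 0.1], [0.5, 0.0, 26.0, 0.0], [0.0, -0.5, 26.0, 0.1]]
end [0.4611 0.2883 0.0525] 199.65 max [ 0.5  0.5 26.   0.1]
```

>>> servo_tool --pt "1.5 0.5 27 0" --pt "1.5 0.5 27 0" --pt "0 0 27 0" --pt "0 0 26 0" --pt "0 0 0 0" --pt "0 0 0 0"

```text
t: 12.28
tcp_pos: [0.4604, 0.2881, 0.0509]
tool_rot: [-0.17, 0.985, -0.0, 0.0]
wrist_force: [1.3, 0.7, 0.3]
grip_width: 0.0646
```

>>> servo_tool --pt "0 0 0 0" --pt "0 0 0 0" --pt "0 0 0 0" --pt "0 0 0 0" --claw 40 --force 30

```text
t: 12.78
tcp_pos: [0.4607, 0.2888, 0.0519]
tool_rot: [-0.171, 0.985, -0.0, 0.002]
wrist_force: [0.0, -1.3, 6.4]
grip_width: 0.0452
```

>>> servo_tool --pt "0 0 -30 0" --pt "0 0 -60 0" --pt "0 0 -60 0" --pt "0 0 0 0" --pt "0 0 0 0"

```text
t: 13.4
tcp_pos: [0.4593, 0.2886, 0.2001]
tool_rot: [-0.171, 0.985, 0.0, 0.0]
wrist_force: [0.7, 0.4, -1.4]
grip_width: 0.0449
```

Run:
```python
from h import *
import pickle
s=ctrl.get_state(); c=optics.capture('wrist'); pickle.dump((s,c),open('w11.pkl','wb'))
print(s['t'],s['tcp_pos'],yaw(s),s['grip_width'],s['wrist_force'])
save('w11',cv2.resize(c['color'][180:400,200:440],None,fx=3,fy=2.7))
Pw,L=held(c,s,None); q=L[L[:,2]<0]
c0,k,p=fitplane(q,np.array([0,0,-1.]))
print('face n (tool)',k,'c',c0, circ(p[:,:2]),len(p))
```

```text
13.4 [0.45926765 0.2886244  0.20013894] 199.69147333553306 0.04494273345444059 [ 0.67757543  0.38659543 -1.39369304]
face n (tool) [ 0.00401614 -0.00116325 -0.99999126] c [ 0.00034062 -0.0002224  -0.0107593 ] (array([-0.0011392 , -0.00045744]), np.float64(0.023439521244722115)) 1585
```

Sleeve held level, 8 mm in the pads. The puck had crept in the grip while pivoting, so I'll hold the sleeve harder.

Run:
```python
from h import *
s=ctrl.get_state(); print(s['t'],s['tcp_pos'],yaw(s))
f=tcpQ(-16,14.8,-1.1,-6.6); print('flush',f)
plan([(*(f+[0,0,.040]),199.7,7),(*(f+[0,0,.013]),199.7,1)])
```

```text
13.45 [0.45863794 0.28832702 0.19908174] 199.68849399678936
flush [ 0.67026989 -0.02108854  0.15213729]
[[-13.5, -52.0, 1.0, -0.0], [-13.5, -52.0, 1.0, -0.0], [-13.5, -51.5, 1.0, -0.0], [-13.5, -52.0, 1.0, -0.0], [-13.5, -51.5, 1.0, -0.0], [-14.0, -52.0, 1.0, -0.0], [-13.5, -51.5, 1.0, -0.0], [0.0, 0.0, 27.0, -0.0]]
end [ 0.6702 -0.021   0.1651] 199.69 max [14. 52. 27.  0.]
```

>>> servo_tool --pt "-13.5 -52 1 0" --pt "-13.5 -52 1 0" --pt "-13.5 -51.5 1 0" --pt "-13.5 -52 1 0" --pt "-13.5 -51.5 1 0" --pt "-14 -52 1 0" --pt "-13.5 -51.5 1 0" --pt "0 0 14 0" --pt "0 0 12 0" --pt "0 0 0 0" --claw 35 --force 70

```text
t: 14.7
tcp_pos: [0.6688, -0.0193, 0.1647]
tool_rot: [-0.172, 0.985, 0.001, -0.002]
wrist_force: [-0.2, 0.3, -0.5]
grip_width: 0.0436
```

```bash
python3 look.py w12
```

```text
14.7 [ 0.66881428 -0.0192882   0.16468632] 199.76227739078396 0.0436204117629645 [-0.15587708  0.25378592 -0.47210014]
face normal in (e1,e2,n): [-0.477  0.003  0.879] angle 28.494460483635645 centre e1,e2 mm [-22.86451151  -2.46307957] r 21.803323734679594 height 30.242411625097525 1578
```

>>> servo_tool --pt "-0.5 0 3 0" --pt "-0.5 0 3 0" --pt "-0.5 0 3 0" --pt "-0.5 0 2 0" --pt "0 0 0 0"

```text
t: 15.38
tcp_pos: [0.6731, -0.02, 0.1615]
tool_rot: [-0.171, 0.985, -0.001, 0.002]
wrist_force: [-9.3, -0.1, 20.0]
grip_width: 0.0434
```

```bash
python3 look.py w13
```

```text
15.375 [ 0.67309943 -0.02004536  0.16152907] 199.70406154997372 0.0433513714705558 [-9.31038271 -0.0713882  19.96214221]
face normal in (e1,e2,n): [-0.402  0.004  0.916] angle 23.7204727019247 centre e1,e2 mm [-2.45517823e+01  2.39838633e-02] r 22.384724429187006 height 25.654676385382984 1612
```

Only 5° so far with 20 N up, so 70 N grip resists the pivot. I'll ease the grip to 40 N and continue.

>>> servo_tool --pt "0 0 0 0" --pt "0 0 0.5 0" --pt "0 0 0.5 0" --pt "0 0 0 0" --force 40

```text
t: 15.92
tcp_pos: [0.673, -0.0201, 0.1613]
tool_rot: [-0.171, 0.985, -0.001, 0.002]
wrist_force: [-11.0, -0.8, 23.1]
grip_width: 0.0435
```

```bash
python3 look.py w14
```

```text
15.925 [ 0.67303441 -0.02009421  0.16129029] 199.70308918969442 0.043477618314193285 [-10.99189008  -0.80661498  23.11844227]
face normal in (e1,e2,n): [-0.397 -0.002  0.918] angle 23.421078759049472 centre e1,e2 mm [-24.27591618  -0.28740326] r 22.28564788319813 height 25.543373757082318 1633
```

>>> servo_tool --pt "0 0 0 0" --pt "0 0 0 0" --pt "0 0 0 0" --force 24

```text
t: 16.35
tcp_pos: [0.6731, -0.0201, 0.1613]
tool_rot: [-0.171, 0.985, -0.001, 0.002]
wrist_force: [-9.6, -0.3, 22.8]
grip_width: 0.0436
```

```bash
python3 look.py w15
```

```text
16.35 [ 0.6730538  -0.0200804   0.16129332] 199.70413907780988 0.043607851011157744 [-9.60211844 -0.34575952 22.805508  ]
face normal in (e1,e2,n): [-0.397 -0.005  0.918] angle 23.419494443812205 centre e1,e2 mm [-24.05455947  -0.36899215] r 22.364773393795957 height 25.557322331016632 1604
```

>>> servo_tool --pt "0 0 0 0" --pt "0 0 0 0" --claw 44 --force 24

```text
t: 16.65
tcp_pos: [0.673, -0.0201, 0.1611]
tool_rot: [-0.171, 0.985, -0.001, 0.002]
wrist_force: [-10.0, -1.1, 22.1]
grip_width: 0.044
```

```bash
python3 look.py w16
```

```text
16.65 [ 0.67296723 -0.02012066  0.16107472] 199.70122985923476 0.04396432812550625 [-10.0109257   -1.14796732  22.06083232]
face normal in (e1,e2,n): [-0.396 -0.004  0.918] angle 23.322942336063527 centre e1,e2 mm [-24.12867173   0.1857039 ] r 22.29651456045815 height 25.456915610254658 1625
```

>>> servo_tool --pt "0 0 -3 0" --pt "0 0 0 0" --pt "0 0 0 0" --pt "0 0 0 0" --claw 45.2 --force 24

```text
t: 17.2
tcp_pos: [0.6734, -0.02, 0.161]
tool_rot: [-0.171, 0.985, -0.001, 0.001]
wrist_force: [-2.3, -0.8, 8.7]
grip_width: 0.045
```

```bash
python3 look.py w17
```

```text
17.2 [ 0.67335089 -0.02004053  0.16097601] 199.69771302501277 0.044986642856772695 [-2.33666034 -0.80420198  8.69124556]
face normal in (e1,e2,n): [-0.393 -0.008  0.92 ] angle 23.14551509226236 centre e1,e2 mm [-24.89781288   0.19338   ] r 22.41944829533125 height 25.62006984815732 1606
```

>>> servo_tool --pt "0 0 2 0" --pt "-0.5 0 2 0" --pt "-0.5 0 2 0" --pt "0 0 1 0" --pt "0 0 0 0"

```text
t: 17.88
tcp_pos: [0.6732, -0.0201, 0.154]
tool_rot: [-0.171, 0.985, -0.001, 0.0]
wrist_force: [-6.5, -1.3, 10.4]
grip_width: 0.0446
```

```bash
python3 look.py w18
```

```text
17.875 [ 0.6732353  -0.02010562  0.15401594] 199.67804753574515 0.044559252215066465 [-6.53020523 -1.25584707 10.42165047]
face normal in (e1,e2,n): [-0.155 -0.002  0.988] angle 8.913901760252525 centre e1,e2 mm [-20.7226008    0.46204436] r 23.20240461370813 height 21.017810833191778 1748
```

Now it pivots; 9° left.

>>> servo_tool --pt "0 0 2 0" --pt "0 0 1.5 0" --pt "0 0 1 0" --pt "0 0 0 0"

```text
t: 18.42
tcp_pos: [0.6732, -0.0201, 0.1501]
tool_rot: [-0.171, 0.985, -0.001, 0.001]
wrist_force: [-8.5, -1.5, 13.3]
grip_width: 0.0456
```

```bash
python3 look.py w19
```

```text
18.425 [ 0.67316715 -0.02014323  0.15008702] 199.68070310447314 0.04555662690231799 [-8.45167659 -1.51580129 13.31787031]
face normal in (e1,e2,n): [-0.011  0.     1.   ] angle 0.6471696990131041 centre e1,e2 mm [-18.17029483   0.5163439 ] r 23.34516082724851 height 18.99940897319298 1795
```

Flush (0.6°), height exactly 19. Lift and slide 18 mm downslope.

>>> servo_tool --pt "1 0 -2.5 0" --pt "1 0 -2 0" --pt "5 0.5 3 0" --pt "5 0 3 0" --pt "5 0 2 0" --pt "0 0 0 0" --pt "0 0 0 0"

```text
t: 19.35
tcp_pos: [0.6577, -0.025, 0.1432]
tool_rot: [-0.171, 0.985, -0.0, -0.0]
wrist_force: [0.5, -0.3, -0.3]
grip_width: 0.0454
```

```bash
python3 look.py w20
```

```text
19.35 [ 0.65765713 -0.0250301   0.14321559] 199.67650365275261 0.045436038752520114 [ 0.51250768 -0.25606257 -0.34683327]
face normal in (e1,e2,n): [-0.001  0.     1.   ] angle 0.07801537468190642 centre e1,e2 mm [-0.30660922 -0.19465895] r 35.81846235500934 height 0.1743556254928532 2476
```

```bash
cat > fit2.py <<'E'
from h import *
import sys,pickle
s,c=pickle.load(open(sys.argv[1]+'.pkl','rb')); lo=float(sys.argv[2])
Pw,L=held(c,s,None); h=(Pw-M)@n*1e3; Pw=Pw[h>lo]
c0,k,p=fitplane(Pw,zz,.001); F=np.c_[(p-M)@e1,(p-M)@e2]; ce,r=circ(F)
print(np.array([k@e1,k@e2,k@n]).round(3),'centre',ce*1e3,'r',r*1e3,'h',((p-M)@n).mean()*1e3,len(p))
E
python3 fit2.py w20 12; python3 fit2.py w19 10
```

```text
[-0.035 -0.001  0.999] centre [-0.63237127 -0.11031065] r 23.283949532819918 h 20.408933040735004 1623
[-0.011 -0.001  1.   ] centre [-18.19285322   0.53135465] r 23.375589268238393 h 18.96460054390674 1673
```

>>> servo_tool --pt "-1 0 2 0" --pt "-1 0 2 0" --pt "-0.5 0 1.5 0" --pt "0 0 0 0"

```text
t: 19.9
tcp_pos: [0.66, -0.0241, 0.1378]
tool_rot: [-0.171, 0.985, -0.0, -0.0]
wrist_force: [0.1, -0.0, -0.5]
grip_width: 0.0455
```

```bash
python3 look.py w21; python3 fit2.py w21 8
```

```text
19.9 [ 0.66001758 -0.02411937  0.13781617] 199.6822062854205 0.04551514202121705 [ 0.11854462 -0.04140239 -0.45153406]
face normal in (e1,e2,n): [ 0.001 -0.     1.   ] angle 0.04656591604926513 centre e1,e2 mm [0.29972081 0.16116884] r 35.870869354260314 height 0.12969937926646907 3349
[-0.037  0.001  0.999] centre [-0.23762948 -0.61013289] r 23.065535795217215 h 14.509574142557048 1616
```

In by 4.5 mm with no force. A bit more, then release.

>>> servo_tool --pt "-0.5 0 1 0" --pt "0 0 0 0"

```text
t: 20.2
tcp_pos: [0.6601, -0.0241, 0.1375]
tool_rot: [-0.171, 0.985, -0.0, -0.0]
wrist_force: [-2.9, -0.1, 4.6]
grip_width: 0.0452
```

>>> servo_tool --pt "0 0 0 0" --pt "0 0 0 0" --pt "0 0 -4 0" --pt "0 0 -10 0" --pt "0 0 -40 0" --pt "0 0 0 0" --claw 60

```text
t: 20.95
tcp_pos: [0.6628, -0.0243, 0.1954]
tool_rot: [-0.171, 0.985, -0.001, 0.004]
wrist_force: [0.8, -0.2, -0.7]
grip_width: 0.0605
```

```bash
cat > bore.py <<'E'
from h import *
import pickle,sys
nm=sys.argv[1]; rm=float(sys.argv[2])
s=ctrl.get_state(); c=optics.capture('wrist'); save(nm,cv2.resize(c['color'][100:400,150:490],None,fx=2,fy=2)); pickle.dump((s,c),open(nm+'.pkl','wb'))
print(s['t'],s['tcp_pos'],yaw(s),s['grip_width'],s['wrist_force'])
P=cloud(c,s).reshape(-1,3); r=np.hypot((P-M)@e1,(P-M)@e2); h=(P-M)@n
q=P[(r<rm)&(r>.0205*(rm<.03))&(h>-.04)&(h<.03)&(c['z_map'].ravel()>0)]
c0,k,p=fitplane(q,n); print((k@e1,k@e2,k@n),'h',((p-M)@n).mean(),len(p),circ(np.c_[(p-M)@e1,(p-M)@e2]))
E
python3 bore.py w22 .0235
```

```text
20.95 [ 0.66280058 -0.02427675  0.19540899] 199.68615510373272 0.06046642830768245 [ 0.79199112 -0.18175539 -0.72319049]
(np.float64(-0.005924574254378379), np.float64(0.0012753644057877222), np.float64(0.9999816362641551)) h -0.009010293098521771 472 (array([0.00064329, 0.00010159]), np.float64(0.0228519024285232))
```

The sleeve is seated: its face is at -9.0 mm (expected -9 to -10), and both slots are clear in the picture at (402,210) and (268,277). Now the cap.

Run:
```python
from h import *
plan([(.450,.140,.17,199.7,6)])
```

```text
[[24.0, 37.5, 4.0, -0.0], [24.0, 37.5, 4.0, -0.0], [24.0, 37.5, 4.0, -0.0], [24.0, 38.0, 4.0, -0.0], [24.0, 37.5, 3.5, -0.0], [24.0, 38.0, 4.0, -0.0]]
end [0.4502 0.1401 0.1699] 199.68 max [24. 38.  4.  0.]
```

>>> servo_tool --pt "24 37.5 4 0" --pt "24 37.5 4 0" --pt "24 37.5 4 0" --pt "24 38 4 0" --pt "24 37.5 3.5 0" --pt "24 38 4 0" --pt "0 0 0 0" --claw 62

```text
t: 21.88
tcp_pos: [0.4454, 0.1416, 0.1664]
tool_rot: [-0.173, 0.985, 0.0, -0.002]
wrist_force: [0.5, 0.4, -0.4]
grip_width: 0.0621
```

Run:
```python
from h import *
import pickle
s=ctrl.get_state(); c=optics.capture('wrist'); save('w23',c['color']); pickle.dump((s,c),open('w23.pkl','wb'))
print(s['t'],s['tcp_pos'],yaw(s))
P=cloud(c,s)
b=np.all(np.abs(P[...,:2]-[.45,.14])<.045,axis=-1)
m=(b&(P[...,2]>.082)&(P[...,2]<.092)).astype(np.uint8)
pp=P[m>0]; print(len(pp),np.median(pp[:,2])); rect=cv2.minAreaRect((pp[:,:2]*1000).astype(np.float32)); print(rect)
u,sv,vt=np.linalg.svd(pp[:,:2]-pp[:,:2].mean(0)); print('az',np.degrees(np.arctan2(vt[0,1],vt[0,0])))
m2=(b&(P[...,2]>.058)&(P[...,2]<.067)).astype(np.uint8); q=P[m2>0]; print('flange',circ(q[:,:2]),np.median(q[:,2]))
```

```text
21.875 [0.4453595  0.14157793 0.16643383] 199.8699319227103
743 0.08662993149346848
((449.6759948730469, 140.0196990966797), (12.61877727508545, 43.89759826660156), 26.696857452392578)
az 116.27053706575622
flange (array([0.44975949, 0.14004606]), np.float64(0.032287070011411706)) 0.06298065894498214
```

Cap at pixel (316,203), world (0.4497, 0.1400), bar azimuth 116.5°, top 0.0866, flange radius 32.3 mm, all as described. I'll grip the bar by its ends, near the top.

>>> servo_tool --pt "0 0 30 -3.4" --pt "0 0 30 -3.4" --pt "0 0 22 0" --pt "0 0 10.5 0" --pt "0 0 0 0" --pt "0 0 0 0"

```text
t: 22.68
tcp_pos: [0.4498, 0.1402, 0.0755]
tool_rot: [-0.229, 0.973, -0.0, 0.001]
wrist_force: [-0.3, -0.3, -0.3]
grip_width: 0.062
```

Run:
```python
from h import *
s=ctrl.get_state(); print(s['t'],s['tcp_pos'],yaw(s),s['wrist_force'])
```

```text
22.675 [0.44977542 0.1402412  0.07550723] 206.46055655584126 [-0.30468853 -0.30812289 -0.29370315]
```

>>> servo_tool --pt "0 0 -1.5 0" --pt "0 0 0 0" --pt "0 0 0 0" --pt "0 0 0 0" --pt "0 0 0 0" --claw 40 --force 30

```text
t: 23.3
tcp_pos: [0.4496, 0.1404, 0.0774]
tool_rot: [-0.229, 0.973, -0.0, 0.001]
wrist_force: [-1.2, -0.5, 6.4]
grip_width: 0.0431
```

>>> servo_tool --pt "0 0 -30 0" --pt "0 0 -60 0" --pt "0 0 -50 0" --pt "0 0 0 0"

```text
t: 23.8
tcp_pos: [0.4514, 0.1408, 0.2205]
tool_rot: [-0.229, 0.973, -0.0, 0.004]
wrist_force: [1.2, -0.3, -1.2]
grip_width: 0.0426
```

```bash
cat > capl.py <<'E'
from h import *
import pickle,sys
nm=sys.argv[1]
s=ctrl.get_state(); c=optics.capture('wrist'); pickle.dump((s,c),open(nm+'.pkl','wb'))
print(s['t'],s['tcp_pos'],yaw(s),s['grip_width'],s['wrist_force'])
save(nm,cv2.resize(c['color'][140:400,180:460],None,fx=2.8,fy=2.3))
P=cloud(c,s);T=Ro.from_quat(s['tool_rot']).as_matrix(); L=(P-s['tcp_pos'])@T; ok=c['z_map']>0
b=(np.abs(L[...,0])<.045)&(np.abs(L[...,1])<.019)&ok
top=P[b&(L[...,2]<.006)&(L[...,2]>-.03)]
fl=P[(np.abs(L[...,0])<.05)&(np.abs(L[...,1])<.034)&(L[...,2]>.006)&(L[...,2]<.034)&ok]
for q,name in((top,'bartop'),(fl,'flange')):
    if len(q)<30: print(name,len(q)); continue
    c0,k,p=fitplane(q,zz,.0008); print(name,len(q),len(p),'n(e1,e2,n)',np.array([k@e1,k@e2,k@n]).round(3),'ang to axis %.1f'%np.degrees(np.arccos(k@n)),'tool n',(T.T@k).round(3),'c0 tool mm',(T.T@(c0-s['tcp_pos'])*1e3).round(1),'c0 e1e2n',np.array([(c0-M)@e1,(c0-M)@e2,(c0-M)@n]).round(4)*1e3)
    if name=='flange':
        a=np.cross(k,[1,0,0]);a/=np.linalg.norm(a);b2=np.cross(k,a); ce,r=circ(np.c_[(p-c0)@a,(p-c0)@b2]); C=c0+ce[0]*a+ce[1]*b2
        f=C-.019*k; print('  flange r %.1f'%(r*1e3),'centre tool',(T.T@(C-s['tcp_pos'])*1e3).round(1),'foot e1e2n',np.array([(f-M)@e1,(f-M)@e2,(f-M)@n]).round(4)*1e3)
E
python3 capl.py w24
```

```text
23.8 [0.45144513 0.1408302  0.22054405] 206.49566497530935 0.04259692534209255 [ 1.20502702 -0.29464181 -1.23065757]
bartop 2187 1123 n(e1,e2,n) [-0.441 -0.003  0.897] ang to axis 26.2 tool n [ 0.023  0.004 -1.   ] c0 tool mm [ 0.6 -0.  -9.4] c0 e1e2n [  85.9 -226.1  149.7]
flange 4894 3347 n(e1,e2,n) [-0.46  -0.004  0.888] ang to axis 27.4 tool n [ 0.002  0.002 -1.   ] c0 tool mm [ 8.7 -0.  14.4] c0 e1e2n [ 104.  -225.1  132.2]
  flange r 32.0 centre tool [ 0.4  0.2 14.4] foot e1e2n [ 105.5 -226.2  111.6]
```

Held well: bar top at tool z -9.4, foot at +33.4, level. Next I align it on the uphill rim, rolling the hand downslope while pressing.

Run:
```python
from h import *
s=ctrl.get_state(); print(s['t'],s['tcp_pos'],yaw(s))
a=tcpQ(-28,47.8,.4,-6); b=tcpQ(-10,39,.4,-6); print(a,b)
plan([(*(a+[0,0,.02]),199.7,6),(*a,199.7,2)])
plan([(*b,199.7,6)],start=(*a,199.7))
```

```text
23.85 [0.45000648 0.14058866 0.21803485] 206.49164751843236
[ 0.66705767 -0.02223714  0.18750622] [ 0.65598894 -0.02619504  0.17128099]
[[-20.5, -40.5, 2.0, 1.1], [-21.0, -40.0, 1.5, 1.1], [-22.0, -39.5, 2.0, 1.1], [-22.5, -39.0, 1.5, 1.2], [-23.0, -39.0, 2.0, 1.1], [-24.0, -38.0, 1.5, 1.2], [0.0, 0.0, 10.0, -0.0], [0.0, 0.0, 10.0, -0.0]]
end [ 0.6668 -0.0221  0.1875] 199.69 max [24.  40.5 10.   1.2]
[[2.0, 0.0, 2.5, -0.0], [2.0, 0.0, 2.5, -0.0], [2.0, 0.0, 3.0, -0.0], [2.0, 0.0, 2.5, -0.0], [2.0, 0.0, 3.0, -0.0], [2.0, 0.0, 2.5, -0.0]]
end [ 0.6558 -0.0263  0.1715] 199.7 max [2. 0. 3. 0.]
```

>>> servo_tool --pt "-20.5 -40.5 2 1.1" --pt "-21 -40 1.5 1.1" --pt "-22 -39.5 2 1.1" --pt "-22.5 -39 1.5 1.2" --pt "-23 -39 2 1.1" --pt "-24 -38 1.5 1.2" --pt "0 0 10 0" --pt "0 0 10 0" --pt "0 0 0 0" --pt "0 0 0 0"

```text
t: 25.1
tcp_pos: [0.6649, -0.0214, 0.1861]
tool_rot: [-0.171, 0.985, 0.0, 0.0]
wrist_force: [-0.4, 0.1, -1.1]
grip_width: 0.0421
```

```bash
python3 capl.py w25
```

```text
25.1 [ 0.66487586 -0.02141758  0.18606063] 199.74547878297642 0.04205192473257795 [-0.38913404  0.05170995 -1.06631757]
bartop 2160 1073 n(e1,e2,n) [-0.449 -0.01   0.894] ang to axis 26.7 tool n [ 0.024  0.01  -1.   ] c0 tool mm [ 0.7 -0.1 -9.3] c0 e1e2n [-27.   -1.4  50.4]
flange 4922 3369 n(e1,e2,n) [-0.47  -0.006  0.883] ang to axis 28.0 tool n [-0.     0.007 -1.   ] c0 tool mm [ 8.6  0.1 14.5] c0 e1e2n [-8.9 -1.6 33.1]
  flange r 32.0 centre tool [ 0.4  0.2 14.5] foot e1e2n [-7.2 -1.6 12.5]
```

>>> servo_tool --pt "0.5 0 2.5 0" --pt "1.5 0 3 0" --pt "2 0 3 0" --pt "2 0 3 0" --pt "0 0 0 0" --claw 42.8 --force 24

```text
t: 25.78
tcp_pos: [0.6596, -0.0249, 0.1772]
tool_rot: [-0.171, 0.985, -0.001, 0.001]
wrist_force: [-5.3, -1.8, 11.6]
grip_width: 0.043
```

```bash
python3 capl.py w26
```

```text
25.775 [ 0.6596335  -0.02485645  0.17715818] 199.66639294873337 0.043021349783212065 [-5.26730917 -1.83109311 11.561153  ]
bartop 2031 1156 n(e1,e2,n) [-0.234  0.011  0.972] ang to axis 13.6 tool n [ 0.248 -0.013 -0.969] c0 tool mm [  2.2   0.2 -10.4] c0 e1e2n [-16.7  -0.3  47.1]
flange 5388 3836 n(e1,e2,n) [-0.283  0.009  0.959] ang to axis 16.5 tool n [ 0.199 -0.011 -0.98 ] c0 tool mm [ 1.   0.5 13.8] c0 e1e2n [-6.4 -0.5 25.2]
  flange r 32.0 centre tool [-3.1  0.4 12.9] foot e1e2n [-5.  -0.6  5.8]
```

>>> servo_tool --pt "1.5 0 2.5 0" --pt "1.5 0 2.5 0" --pt "1.5 0 2.5 0" --pt "0 0 1 0" --pt "0 0 0 0"

```text
t: 26.45
tcp_pos: [0.6546, -0.0265, 0.1682]
tool_rot: [-0.171, 0.985, -0.001, 0.0]
wrist_force: [-8.6, -1.0, 10.3]
grip_width: 0.0427
```

```bash
python3 capl.py w27
```

```text
26.45 [ 0.65459879 -0.02652673  0.16821268] 199.65643857944286 0.04273298650100314 [-8.60266688 -0.97727363 10.30829493]
bartop 4001 1661 n(e1,e2,n) [-0.055 -0.     0.999] ang to axis 3.1 tool n [ 0.421 -0.002 -0.907] c0 tool mm [-23.5   0.3   1.6] c0 e1e2n [-24.8  -0.4  19. ]
flange 3366 2484 n(e1,e2,n) [-0.07   0.006  0.998] ang to axis 4.0 tool n [ 0.407 -0.008 -0.913] c0 tool mm [ 8.3  0.3 16.5] c0 e1e2n [10.2 -0.4 20.9]
  flange r 27.9 centre tool [-0.1  0.1 12.7] foot e1e2n [ 2.4 -0.3  1.3]
```

```bash
cat > capf.py <<'E'
from h import *
import pickle,sys
nm=sys.argv[1]
if len(sys.argv)<3:
    s=ctrl.get_state(); c=optics.capture('wrist'); pickle.dump((s,c),open(nm+'.pkl','wb'))
    save(nm,cv2.resize(c['color'][140:400,180:460],None,fx=2.8,fy=2.3))
else: s,c=pickle.load(open(nm+'.pkl','rb'))
print(s['t'],s['tcp_pos'],yaw(s),s['grip_width'],s['wrist_force'])
P=cloud(c,s);T=Ro.from_quat(s['tool_rot']).as_matrix(); L=(P-s['tcp_pos'])@T; ok=c['z_map']>0
q=P[(np.abs(L[...,0])<.05)&(np.abs(L[...,1])<.034)&(L[...,2]>-.003)&(L[...,2]<.036)&ok&((P-M)@n>.006)]
c0,k,p=fitplane(q,zz,.0009)
a=np.cross(k,[1,0,0]);a/=np.linalg.norm(a);b2=np.cross(k,a); X=np.c_[(p-c0)@a,(p-c0)@b2]
# robust circle r fixed 32.5 : least squares on hull
from scipy.optimize import least_squares
h=cv2.convexHull(X.astype(np.float32))[:,0]
f=least_squares(lambda t:np.hypot(h[:,0]-t[0],h[:,1]-t[1])-.0322,circ(X)[0],loss='soft_l1',f_scale=.0005).x
C=c0+f[0]*a+f[1]*b2; ft=C-.019*k
w=lambda v:np.array([v@e1,v@e2,v@n])
print(len(q),len(p),'axis(e1,e2,n)',w(k).round(3),'ang %.1f'%np.degrees(np.arccos(k@n)),'circ',circ(X)[1]*1e3,'flange',(w(C-M)*1e3).round(1),'foot',(w(ft-M)*1e3).round(1),'flange tool',(T.T@(C-s['tcp_pos'])*1e3).round(1))
# bar dir assuming jaw: tool y
y=T[:,1]; yb=y-k*(y@k); print('bar angle in rim plane',np.degrees(np.arctan2(yb@e2,yb@e1)))
E
python3 capf.py w27 r; python3 capf.py w26 r
```

```text
26.45 [ 0.65459879 -0.02652673  0.16821268] 199.65643857944286 0.04273298650100314 [-8.60266688 -0.97727363 10.30829493]
5968 4653 axis(e1,e2,n) [-0.053  0.003  0.999] ang 3.0 circ 32.07525773476163 flange [-5.3 -0.5 20. ] foot [-4.3 -0.5  1. ] flange tool [-5.8  0.4  9.9]
bar angle in rim plane -89.98520244316164
25.775 [ 0.6596335  -0.02485645  0.17715818] 199.66639294873337 0.043021349783212065 [-5.26730917 -1.83109311 11.561153  ]
5738 4112 axis(e1,e2,n) [-0.28   0.005  0.96 ] ang 16.2 circ 32.045131231115704 flange [-10.4  -0.4  24.1] foot [-5.1 -0.5  5.8] flange tool [-3.1  0.4 12.9]
bar angle in rim plane -90.05766393986492
```

3° left and everything is consistent. One small press more, then lift off 6 mm and turn to the slot direction.

>>> servo_tool --pt "0.5 0 2 0" --pt "0.5 0 1 0" --pt "1 0 -3 0" --pt "1.5 0 -3 0" --pt "1 0 -2.5 0" --pt "0 0 0 -7.5" --pt "0 0 0 -7.5" --pt "0 0 0 -7.4" --pt "0 0 0 0" --pt "0 0 0 0"

```text
t: 27.75
tcp_pos: [0.6514, -0.0274, 0.171]
tool_rot: [-0.358, 0.934, 0.0, -0.0]
wrist_force: [0.0, -0.3, 0.4]
grip_width: 0.0426
```

```bash
python3 capf.py w28
```

```text
27.75 [ 0.65136006 -0.02737176  0.17104283] 221.96421570815605 0.04262938660363562 [ 0.03059083 -0.30573204  0.39706004]
5748 4588 axis(e1,e2,n) [-0.067  0.175  0.982] ang 10.8 circ 31.960989796830333 flange [-3.3 -3.  25. ] foot [-2.  -6.3  6.3] flange tool [-5.6  0.4  9.3]
bar angle in rim plane -70.11486568279197
```

The bar angle is -70° in the rim plane; I want about -64°. I'll compute the extra yaw and the shift to centre the foot.

```bash
cat > mv.py <<'E'
from h import *
import sys,pickle
# foot measured (e1,e2,n mm) in pkl state -> tcp targets for desired foot and psi
def footmove(nm,foot,wps):
    s,c=pickle.load(open(nm+'.pkl','rb')); T=Ro.from_quat(s['tool_rot']).as_matrix()
    fw=M+(foot[0]*e1+foot[1]*e2+foot[2]*n)/1000; ft=T.T@(fw-s['tcp_pos']); print('foot tool',ft*1e3)
    a0=yaw(s); out=[]
    for (x,y,z,psi,nr) in wps:
        R=Ro.from_euler('z',psi-a0,degrees=True).as_matrix()@T
        t=M+(x*e1+y*e2+z*n)/1000-R@ft; out.append((*t,psi,nr))
    return out
E
python3 - <<'E'
from mv import *
w=footmove('w28',(-2,-6.3,6.3),[(0,0,8,228.8,2),(0,0,2,228.8,3)])
for x in w: print(np.round(x,4))
plan(w)
E
```

```text
foot tool [-13.93597539   0.6070162   26.38316201]
[ 6.523e-01 -3.530e-02  1.716e-01  2.288e+02  2.000e+00]
[ 6.550e-01 -3.430e-02  1.663e-01  2.288e+02  3.000e+00]
[[2.5, -3.0, -0.5, -3.4], [2.5, -3.5, 0.0, -3.4], [-1.0, -0.5, 2.0, -0.0], [-1.0, -0.5, 1.5, -0.0], [-0.5, -0.5, 2.0, -0.0]]
end [ 0.655  -0.0346  0.1661] 228.78 max [2.5 3.5 2.  3.4]
```

>>> servo_tool --pt "2.5 -3 -0.5 -3.4" --pt "2.5 -3.5 0 -3.4" --pt "0 0 0 0" --pt "0 0 0 0"

```text
t: 28.3
tcp_pos: [0.6522, -0.0355, 0.1717]
tool_rot: [-0.413, 0.911, 0.0, -0.0]
wrist_force: [0.1, 0.3, -0.7]
grip_width: 0.0431
```

```bash
python3 capf.py w29
```

```text
28.3 [ 0.65224604 -0.03546307  0.17174631] 228.79652256204227 0.043087590394880054 [ 0.14355804  0.28483729 -0.69559326]
5757 4590 axis(e1,e2,n) [-0.084  0.218  0.972] ang 13.5 circ 31.944344444641818 flange [-1.7  4.2 26.5] foot [-0.1  0.1  8.1] flange tool [-5.7  0.5  9.4]
bar angle in rim plane -63.81052501309625
```

Foot is centred over the mouth (-0.1, 0.1), 8 mm above, bar at -63.8°. Inserting along the axis.

>>> servo_tool --pt "-1 -0.5 2.5 0" --pt "-1 -0.5 2 0" --pt "-1 -0.5 2 0" --pt "-1 -0.5 2 0" --pt "0 0 0 0"

```text
t: 28.98
tcp_pos: [0.6564, -0.0338, 0.1629]
tool_rot: [-0.414, 0.91, 0.0, -0.0]
wrist_force: [-0.2, -0.1, -1.5]
grip_width: 0.0428
```

```bash
python3 capf.py w30
```

```text
28.975 [ 0.65635704 -0.03379787  0.162937  ] 228.8846337167799 0.04284941153695324 [-0.24094655 -0.12428733 -1.4698178 ]
5740 4567 axis(e1,e2,n) [-0.086  0.22   0.972] ang 13.7 circ 31.78421275126727 flange [-1.3  4.2 16.7] foot [ 0.3 -0.  -1.7] flange tool [-5.6  0.5  9.4]
bar angle in rim plane -63.733498226928056
```

>>> servo_tool --pt "-0.5 -0.5 2 0" --pt "-0.5 0 1.5 0" --pt "-0.5 -0.5 1.5 0" --pt "0 0 0 0"

```text
t: 29.52
tcp_pos: [0.658, -0.0331, 0.159]
tool_rot: [-0.414, 0.91, 0.0, 0.0]
wrist_force: [-2.4, 1.1, 4.3]
grip_width: 0.0427
```

```bash
python3 capf.py w31
```

```text
29.525 [ 0.65803308 -0.03313612  0.15900726] 228.8904130887184 0.042723348395771056 [-2.38116361  1.1153993   4.27260035]
5622 4535 axis(e1,e2,n) [-0.082  0.221  0.972] ang 13.6 circ 31.83022217215057 flange [-1.3  3.8 12.5] foot [ 0.3 -0.4 -6. ] flange tool [-5.8  0.7  9.2]
bar angle in rim plane -63.715735517710236
```

B-side touches the sleeve (4 N). I'll release and let the cap settle.

>>> servo_tool --pt "0 0 0 0" --pt "0 0 0 0" --pt "0 0 0 0" --claw 54

```text
t: 29.95
tcp_pos: [0.6582, -0.0334, 0.1579]
tool_rot: [-0.414, 0.91, 0.0, -0.0]
wrist_force: [-0.1, 0.5, 0.5]
grip_width: 0.0541
```

```bash
python3 capf.py w32
```

```text
29.95 [ 0.65816501 -0.03343888  0.15786203] 228.8763578064087 0.054111438857681556 [-0.05224117  0.47087424  0.51977253]
6365 5013 axis(e1,e2,n) [-0.034  0.131  0.991] ang 7.8 circ 31.959799917146732 flange [ 0.9  2.4 12.8] foot [ 1.5 -0.1 -6. ] flange tool [-4.9  3.2  8.8]
bar angle in rim plane -63.90108296645706
```

Settled to 8°, still leaning on the right finger at (530,260). Opening more.

>>> servo_tool --pt "0 0 -1 0" --pt "0 0 0 0" --pt "0 0 0 0" --claw 72

```text
t: 30.38
tcp_pos: [0.6583, -0.0335, 0.1593]
tool_rot: [-0.414, 0.91, -0.0, 0.0]
wrist_force: [-1.0, -0.1, 0.1]
grip_width: 0.0722
```

```bash
cat >> capf.py <<'E'
# bar direction by bar top points (above flange plane 20-28 mm)
hb=(P-C)@k; rr=np.linalg.norm((P-C)-hb[...,None]*k,axis=-1)
bt=P[(hb>.019)&(hb<.028)&(rr<.026)&ok&(np.abs(L[...,1])<.5*s['grip_width']+.001)]
if len(bt)>40:
    xy=np.c_[(bt-C)@e1,(bt-C)@e2]; r=cv2.minAreaRect((xy*1000).astype(np.float32)); v=np.linalg.svd(xy-xy.mean(0),full_matrices=False)[2][0]
    print('bar top',len(bt),'angle',np.degrees(np.arctan2(v[1],v[0])),r)
E
python3 capf.py w33
```

```text
30.375 [ 0.65827275 -0.03346437  0.15933929] 228.87642789871984 0.07221753592297796 [-0.95762966 -0.14353001  0.12018598]
6639 5093 axis(e1,e2,n) [0.002 0.001 1.   ] ang 0.1 circ 31.99126285750306 flange [ 1.4 -0.1 10.1] foot [ 1.3 -0.1 -8.9] flange tool [-6.8  5.  12.9]
bar angle in rim plane -63.755868241496415
bar top 1779 angle -62.56148881993791 ((-0.11445760726928711, 0.12587738037109375), (12.180688858032227, 43.818721771240234), 27.741817474365234)
```

The cap sits square on the sleeve (0.1°, foot -8.9 mm) with lugs in the slots (bar -62.6°). Next I regrip the bar ends near the top, press and turn clockwise.

Run:
```python
from h import *
s=ctrl.get_state(); print(s['t'],s['tcp_pos'],yaw(s))
p=M+(1.3*e1-0.1*e2+30*n)/1000; print(p)
plan([(p[0],p[1],.1575,230,3)])
```

```text
30.425 [ 0.65825335 -0.03344052  0.15934486] 228.8811121145547
[ 0.6501675  -0.02817043  0.16402708]
[[0.5, 3.0, 0.5, -0.4], [0.5, 3.5, 0.5, -0.4], [0.5, 3.0, 1.0, -0.3]]
end [ 0.6501 -0.0284  0.1573] 229.98 max [0.5 3.5 1.  0.4]
```

>>> servo_tool --pt "0.5 3 0.5 -0.4" --pt "0.5 3.5 0.5 -0.4" --pt "0.5 3 1 -0.3" --pt "0 0 0 0" --claw 50

```text
t: 30.92
tcp_pos: [0.6498, -0.0282, 0.1573]
tool_rot: [-0.423, 0.906, -0.0, -0.0]
wrist_force: [0.5, 0.6, 0.1]
grip_width: 0.0502
```

>>> servo_tool --pt "0 0 0 0" --pt "0 0 0 0" --pt "0 0 0 0" --claw 43 --force 35

```text
t: 31.3
tcp_pos: [0.6506, -0.0286, 0.1578]
tool_rot: [-0.422, 0.906, -0.001, 0.001]
wrist_force: [1.6, -1.0, 2.9]
grip_width: 0.0434
```

```bash
python3 capf.py w34
```

```text
31.3 [ 0.65063787 -0.02862443  0.15782251] 229.9695084996796 0.04344700603086108 [ 1.59953339 -0.99106169  2.90962952]
5777 4520 axis(e1,e2,n) [ 0.007 -0.002  1.   ] ang 0.4 circ 32.026152651540585 flange [ 1.6 -0.4  9.9] foot [ 1.5 -0.3 -9.1] flange tool [-8.1 -3.7 11.7]
bar angle in rim plane -62.75130630691758
bar top 1955 angle -62.5402004676341 ((-1.7907304763793945, 0.9767742156982422), (21.50520133972168, 46.63970184326172), 26.5423526763916)
```

Gripped with the cap still square (0.4°). Pressing.

>>> servo_tool --pt "-1 -0.5 2.5 0" --pt "-1 -0.5 2 0" --pt "-1 -0.5 2 0" --pt "0 0 0 0" --claw 42 --force 40

```text
t: 31.85
tcp_pos: [0.653, -0.0278, 0.1536]
tool_rot: [-0.422, 0.906, -0.001, 0.0]
wrist_force: [-5.8, -3.0, 15.6]
grip_width: 0.0428
```

```bash
python3 capf.py w35
```

```text
31.85 [ 0.65303011 -0.02775925  0.15362538] 229.9592865497896 0.042816243821729716 [-5.8075205  -3.04903328 15.63741042]
880 741 axis(e1,e2,n) [ 0.002 -0.002  1.   ] ang 0.2 circ 30.56696133570492 flange [0.7 1.1 6.4] foot [  0.7   1.2 -12.6] flange tool [-7.2 -5.  10.2]
bar angle in rim plane -62.67260483624753
bar top 1988 angle -61.85736809233951 ((-1.9202793836593628, -0.22264480590820312), (23.01847267150879, 47.0966682434082), 28.56975555419922)
```

Foot at -12.6 and square, with 16 N. A bit more for -14.

>>> servo_tool --pt "-0.5 -0.5 2 0" --pt "-0.5 -0.5 2 0" --pt "0 0 0 0"

```text
t: 32.28
tcp_pos: [0.6532, -0.0278, 0.1534]
tool_rot: [-0.422, 0.906, -0.002, 0.0]
wrist_force: [-14.3, -2.2, 34.3]
grip_width: 0.0432
```

```bash
sed -i 's/>.006)\]/>.003)]/' capf.py; python3 capf.py w36
```

```text
32.275 [ 0.65320119 -0.02777346  0.15337497] 229.9550704914669 0.04321027408189615 [-14.31899448  -2.15245399  34.26012385]
5735 4492 axis(e1,e2,n) [0.001 0.    1.   ] ang 0.1 circ 31.994941875439142 flange [ 1.4 -0.3  5.2] foot [  1.4  -0.3 -13.8] flange tool [-7.8 -3.6 11.3]
bar angle in rim plane -62.663391339354085
bar top 1958 angle -62.67435947332504 ((-2.113762855529785, 0.8296241760253906), (22.45309066772461, 46.57672882080078), 27.205385208129883)
```

Fully down (flange 5.2 mm above the rim, square). Back off 1 mm of command and turn clockwise.

>>> servo_tool --pt "0 0 -1 4" --pt "0 0 0 6" --pt "0 0 0 6" --pt "0 0 0 0"

```text
t: 32.83
tcp_pos: [0.6554, -0.0268, 0.152]
tool_rot: [-0.292, 0.956, -0.001, 0.002]
wrist_force: [-3.2, 0.3, 21.1]
grip_width: 0.0428
```

```bash
python3 capf.py w37
```

```text
32.825 [ 0.65539429 -0.0267607   0.15201644] 213.95136083736338 0.04280929661746053 [-3.21007345  0.28596137 21.12051354]
5669 4512 axis(e1,e2,n) [-0.    -0.002  1.   ] ang 0.1 circ 31.87149031675067 flange [1.4 0.6 5.2] foot [  1.4   0.6 -13.8] flange tool [-5.9 -1.8 10. ]
bar angle in rim plane -77.2574761660054
bar top 2057 angle -73.59608847998753 ((-3.5206170082092285, 0.3243274688720703), (23.393280029296875, 45.20927810668945), 12.769709587097168)
```

It is turning: bar at -73.6°, past the slot edge, lugs going under the lip. Continuing.

>>> servo_tool --pt "0 0 0 7" --pt "0 0 0 7" --pt "0 0 0 7" --pt "0 0 -1 7" --pt "0 0 0 0"

```text
t: 33.5
tcp_pos: [0.6575, -0.026, 0.1508]
tool_rot: [-0.052, 0.999, 0.001, 0.004]
wrist_force: [5.7, 2.4, 6.3]
grip_width: 0.0431
```

```bash
python3 capf.py w38
```

```text
33.5 [ 0.65749821 -0.02602901  0.15083489] 185.97789615849652 0.04309849969872064 [5.6520146  2.42730622 6.2926489 ]
5362 4320 axis(e1,e2,n) [ 0.004 -0.034  0.999] ang 2.0 circ 31.4539149214916 flange [ 1.6 -0.4  6.3] foot [  1.5   0.2 -12.7] flange tool [-2.9  1.5  7.9]
bar angle in rim plane -102.11229032411302
bar top 2140 angle 88.51717150667079 ((-2.8854870796203613, -0.8310146331787109), (45.27020263671875, 24.97313117980957), 80.89045715332031)
```

Bar now at -91.5° with lugs under the lip, lagging the jaws by 11°. I'll open, realign the jaws to the bar (shift 3.5 mm, back 12°), regrip harder and finish turning.

>>> servo_tool --pt "0 0 0 0" --pt "0 0 0 0" --pt "3.5 0 0 -6" --pt "0 0 1.5 -6" --pt "0 0 0 0" --claw 52

```text
t: 34.17
tcp_pos: [0.6499, -0.0271, 0.1462]
tool_rot: [-0.156, 0.988, 0.0, -0.001]
wrist_force: [0.1, -0.2, 0.4]
grip_width: 0.0521
```

```bash
python3 capf.py w39
```

```text
34.175 [ 0.64993879 -0.02711069  0.14619687] 197.9134090680986 0.052105067973999504 [ 0.14972368 -0.20435501  0.4316494 ]
4122 3247 axis(e1,e2,n) [-0.006  0.     1.   ] ang 0.3 circ 29.935656969264485 flange [1.4 0.  7.1] foot [  1.6   0.  -11.9] flange tool [-10.6  -0.9   2.5]
bar angle in rim plane -91.59177341690449
bar top 2191 angle -89.10463914248152 ((0.12105655670166016, 1.2605724334716797), (47.28662872314453, 17.031105041503906), 89.23666381835938)
```

The cap stays down by itself (foot -11.9, square), with the bar near -90°. Centring the jaws on the bar and gripping.

>>> servo_tool --pt "-4 -0.5 -3 -1.5" --pt "0 0 0 0"

```text
t: 34.48
tcp_pos: [0.6555, -0.0265, 0.1506]
tool_rot: [-0.169, 0.986, -0.0, 0.0]
wrist_force: [0.2, 0.2, 0.5]
grip_width: 0.0519
```

>>> servo_tool --pt "0 0 0 0" --pt "0 0 0 0" --pt "0 0 0 0" --pt "0 0 0 5" --pt "0 0 0 6" --pt "0 0 0 6" --pt "0 0 0 0" --claw 38 --force 60

```text
t: 35.35
tcp_pos: [0.6538, -0.026, 0.151]
tool_rot: [-0.022, 1.0, 0.001, -0.001]
wrist_force: [-5.0, -1.6, 7.7]
grip_width: 0.0424
```

```bash
python3 capf.py w40
```

```text
35.35 [ 0.65375959 -0.0259759   0.15104675] 182.51713801446923 0.04241822002821001 [-4.99004774 -1.62701725  7.74332415]
5246 4131 axis(e1,e2,n) [-0.009 -0.04   0.999] ang 2.3 circ 31.43453630667696 flange [ 1.4 -0.4  6.2] foot [  1.6   0.4 -12.8] flange tool [-6.8  1.5  8.1]
bar angle in rim plane -105.27381617906373
bar top 2089 angle 78.76345166019176 ((-2.9958434104919434, -1.4122352600097656), (44.5225715637207, 26.1130313873291), 75.85122680664062)
```

Bar at -101°, following with 4° lag. Continuing.

>>> servo_tool --pt "0 0 0 5" --pt "0 0 0 5" --pt "0 0 0 5" --pt "0 0 0 0"

```text
t: 35.9
tcp_pos: [0.6514, -0.0256, 0.1525]
tool_rot: [0.109, 0.994, 0.0, -0.002]
wrist_force: [-14.6, -0.4, 18.0]
grip_width: 0.0421
```

```bash
python3 capf.py w41
```

```text
35.9 [ 0.65138879 -0.02562191  0.15249496] 167.49358763772346 0.042096809096839764 [-14.59573313  -0.35975098  18.04544988]
5342 4275 axis(e1,e2,n) [-0.022 -0.035  0.999] ang 2.4 circ 31.822077381738914 flange [0.7 0.1 6.2] foot [  1.1   0.7 -12.8] flange tool [-9.4  3.4  9.1]
bar angle in rim plane -119.08612981389973
bar top 2019 angle 69.71366590845743 ((-0.9838924407958984, -2.878396987915039), (45.076942443847656, 23.825960159301758), 59.52212905883789)
```

Bar at -110°, lag 9°, about 18° to go. Regrip aligned once more.

>>> servo_tool --pt "0 0 0 0" --pt "0 0 0 0" --pt "-3.5 0 0 -5" --pt "0 0 0 -4" --pt "0 0 0 0" --claw 52

```text
t: 36.58
tcp_pos: [0.6584, -0.0273, 0.1495]
tool_rot: [0.031, 1.0, 0.0, -0.0]
wrist_force: [1.2, -0.1, -0.3]
grip_width: 0.052
```

```bash
python3 capf.py w42
```

```text
36.575 [ 0.65844915 -0.02728683  0.14954368] 176.43092422279327 0.051976000939689376 [ 1.15166282 -0.05702977 -0.33156465]
5328 4241 axis(e1,e2,n) [-0.002  0.001  1.   ] ang 0.1 circ 31.474796404672393 flange [ 0.6 -0.3  7.1] foot [  0.6  -0.3 -11.9] flange tool [-2.2  3.2  5.4]
bar angle in rim plane -110.78455774472906
bar top 2067 angle 73.37818742399473 ((1.4952545166015625, 1.6625537872314453), (47.799617767333984, 14.361196517944336), 74.53931427001953)
```

The cap stays locked under the lip (foot -11.9, 0.1°), bar about -106°. For the last ~20° I'll push the bar's uphill end sideways with closed fingers, since no pressing is needed now.

Run:
```python
from h import *
s=ctrl.get_state(); print(s['t'],s['tcp_pos'],yaw(s))
th=np.radians(52); S=np.cos(th)*e1+np.sin(th)*e2; t=-(np.sin(th)*e1-np.cos(th)*e2)
Pc=M+(16*S+6*t+25*n+.6*e1)/1000
ht=t*[1,1,0]; ht/=np.linalg.norm(ht); print('psi',np.degrees(np.arctan2(-ht[1],-ht[0]))%360)
fin=Pc+.011*ht; print('Pc',Pc,'fin',fin)
st=fin+.015*ht; print('start',st)
plan([(s['tcp_pos'][0],s['tcp_pos'][1],.195,176,1),(st[0],st[1],.195,158.2,3),(*st,158.2,2)])
```

```text
36.625 [ 0.65835016 -0.02724722  0.14961859] 176.4018007265674
psi 158.16520692915714
Pc [ 0.65422598 -0.04413841  0.15753546] fin [ 0.66443684 -0.04822966  0.15753546]
start [ 0.67836074 -0.05380863  0.15753546]
[[0.0, 0.0, -45.5, 0.4], [-7.5, -8.5, 0.0, 5.9], [-8.0, -7.5, 0.0, 6.0], [-8.5, -6.5, 0.0, 5.9], [0.0, 0.0, 19.0, 0.0], [0.0, 0.0, 18.5, 0.0]]
end [ 0.6782 -0.0536  0.1576] 158.2 max [ 8.5  8.5 45.5  6. ]
```

>>> servo_tool --pt "0 0 -20 0" --pt "0 0 -25.5 0.4"

```text
t: 36.88
tcp_pos: [0.6578, -0.0271, 0.195]
tool_rot: [0.035, 0.999, 0.0, -0.001]
wrist_force: [0.1, -0.8, -0.1]
grip_width: 0.0521
```

>>> servo_tool --pt "-7.5 -8.5 0 5.9" --pt "-8 -7.5 0 6" --pt "-8.5 -6.5 0 5.9" --pt "0 0 0 0" --pt "0 0 19 0" --pt "0 0 18.5 0" --pt "0 0 0 0" --pt "0 0 0 0" --claw 0 --force 40

```text
t: 37.88
tcp_pos: [0.6784, -0.0533, 0.1589]
tool_rot: [0.188, 0.982, -0.0, 0.0]
wrist_force: [0.0, 0.2, 0.6]
grip_width: -0.0002
```

```bash
python3 capf.py w43
```

```text
37.875 [ 0.67838537 -0.05332251  0.1589206 ] 158.32869747986868 -0.00021266109836380937 [0.01586401 0.15507549 0.61903261]
4586 3478 axis(e1,e2,n) [-0.002 -0.001  1.   ] ang 0.2 circ 30.245581406692523 flange [ 0.3 -0.2  7.2] foot [  0.4  -0.2 -11.8] flange tool [26.9 20.7 14.5]
bar angle in rim plane -127.85691267863713
bar top 81 angle 139.47200852894704 ((4.12386417388916, 14.481218338012695), (2.0266218185424805, 13.240147590637207), 49.56840133666992)
```

The closed fingers at (390,290) stand behind the bar's left end (375,175), ready to push it upward in the picture, which is clockwise. Pushing.

>>> servo_tool --pt "4 0 0 0" --pt "4 0 0 0" --pt "3 0 0 0" --pt "3 0 0 0" --pt "2 0 0 0" --pt "0 0 0 0"

```text
t: 38.67
tcp_pos: [0.6669, -0.049, 0.1597]
tool_rot: [0.189, 0.982, -0.001, 0.004]
wrist_force: [9.1, -4.2, -1.7]
grip_width: 0.0
```

```bash
python3 capf.py w44
```

```text
38.675 [ 0.66687496 -0.04904708  0.15967408] 158.2491829784257 1.705672987394312e-05 [ 9.1326119  -4.17526249 -1.70635136]
4595 3172 axis(e1,e2,n) [ 0.049 -0.021  0.999] ang 3.1 circ 30.37413415563974 flange [ 1.9 -0.8  7.1] foot [  1.   -0.4 -11.9] flange tool [16.2 20.5 16.1]
bar angle in rim plane -126.91582791578755
bar top 118 angle 143.85968649760645 ((3.778433322906494, 14.953067779541016), (3.493403911590576, 16.768272399902344), 56.74972915649414)
```

Contact with 10 N; the cap tilts slightly and hasn't turned much yet. Pushing further.

>>> servo_tool --pt "3 0 0 0" --pt "3 0 0 0" --pt "2 0 0 0" --pt "0 0 0 0"

```text
t: 39.22
tcp_pos: [0.6632, -0.0472, 0.1627]
tool_rot: [0.189, 0.982, -0.001, 0.009]
wrist_force: [14.6, -5.6, 5.0]
grip_width: -0.0
```

```bash
python3 capf.py w45
```

```text
39.225 [ 0.66323219 -0.04723962  0.16266908] 158.22293825667407 -4.1335873125788646e-05 [14.57292028 -5.62697186  4.9655357 ]
5082 3003 axis(e1,e2,n) [ 0.063 -0.028  0.998] ang 3.9 circ 31.238106200717848 flange [ 2.1 -0.7  7.1] foot [  0.9  -0.2 -11.8] flange tool [12.4 19.9 19. ]
bar angle in rim plane -126.6738774907777
bar top 99 angle 145.7636605110177 ((5.3073906898498535, 12.600226402282715), (2.8554391860961914, 13.360526084899902), 58.56438446044922)
```

The high side push only tilts the cap and the finger rides up, so this is not turning it. I'll back off and return to the grip method, this time pressing lightly while turning, so the lugs come free of the lip.

Run:
```python
from h import *
s=ctrl.get_state(); print(s['t'],s['tcp_pos'],yaw(s))
p=M+(.5*e1+27*n)/1000; print(p)
# after back-off of 10 mm in tool x and 36 up
a=np.radians(158.2); q=np.array(s['tcp_pos'])-.010*np.array([np.cos(a),np.sin(a),0])+[0,0,.030]
plan([(p[0],p[1],q[2],181.7,3),(p[0],p[1],.154,181.7,2)],start=(*q,158.2))
```

```text
39.275 [ 0.66325215 -0.04722284  0.16264762] 158.22487192692037
[ 0.65219334 -0.02755224  0.16175468]
[[9.0, 4.5, 0.0, -7.8], [8.5, 6.0, 0.0, -7.8], [7.5, 7.0, 0.0, -7.9], [0.0, 0.0, 19.5, 0.0], [0.0, 0.0, 19.0, 0.0]]
end [ 0.6524 -0.0278  0.1541] 181.7 max [ 9.   7.  19.5  7.9]
```

>>> servo_tool --pt "-16 0 0 0" --pt "0 0 -15 0" --pt "0 0 -20 0" --pt "9 4.5 0 -7.8" --pt "8.5 6 0 -7.8" --pt "7.5 7 0 -7.9" --pt "0 0 0 0" --pt "0 0 0 0" --claw 56

```text
t: 40.28
tcp_pos: [0.6506, -0.0275, 0.1938]
tool_rot: [-0.014, 1.0, -0.0, 0.0]
wrist_force: [0.7, 0.7, -0.1]
grip_width: 0.0562
```

```bash
python3 capf.py w46
python3 - <<'E'
from h import *
s=ctrl.get_state(); p=M+(.5*e1+27*n)/1000; plan([(p[0],p[1],.154,181.7,2)])
E
```

```text
40.275 [ 0.65055859 -0.02746251  0.19377155] 181.6586813890402 0.056221811484387645 [ 0.70909314  0.67651189 -0.08130589]
1277 911 axis(e1,e2,n) [-0.022  0.002  1.   ] ang 1.2 circ 19.13285876817555 flange [ 24.9 -10.3  31.5] foot [ 25.3 -10.4  12.5] flange tool [24.   2.4 39.5]
bar angle in rim plane -106.18955445699032
[[-1.0, 0.0, 20.0, -0.0], [-0.5, 0.0, 19.5, -0.0]]
end [ 0.6522 -0.0276  0.1541] 181.67 max [ 1.  0. 20.  0.]
```

```bash
cat > bar.py <<'E'
from h import *
import pickle,sys
s,c=pickle.load(open(sys.argv[1]+'.pkl','rb')); P=cloud(c,s); h=(P-M)@n; r=np.hypot((P-M)@e1,(P-M)@e2)
T=Ro.from_quat(s['tool_rot']).as_matrix(); L=(P-s['tcp_pos'])@T
m=(h>.027)&(h<.034)&(r<.027)&(c['z_map']>0)&(np.abs(L[...,1])<s['grip_width']/2-.001)
k,l,st,ce=cv2.connectedComponentsWithStats(m.astype(np.uint8)); m=l==1+np.argmax(st[1:,4])
xy=np.c_[(P[m]-M)@e1,(P[m]-M)@e2]*1000; R=cv2.minAreaRect(xy.astype(np.float32)); v=np.linalg.svd(xy-xy.mean(0),full_matrices=False)[2][0]
print(m.sum(),'h',h[m].mean()*1e3,R,'angle',np.degrees(np.arctan2(v[1],v[0]))%180-180)
m=(h>.003)&(h<.013)&(r<.034)&(r>.008)&(c['z_map']>0)&(np.abs(L[...,1])<s['grip_width']/2+.01); c0,k,p=fitplane(P[m],n); print('flange h',((p-M)@n).mean()*1e3,'ang',np.degrees(np.arccos(k@n)),len(p))
E
python3 bar.py w46; python3 bar.py w43;python3 bar.py w42
```

```text
1157 h 30.910323876513047 ((1.3293328285217285, 0.2597389221191406), (43.5626335144043, 11.99907112121582), 68.32408142089844) angle -111.71924420684188
flange h 7.18413242198443 ang 0.16197316273942308 4058
2000 h 30.922417617976578 ((0.6605291366577148, -0.22589111328125), (43.93925857543945, 12.01340103149414), 73.84713745117188) angle -106.27899407330781
flange h 7.196956681962067 ang 0.10555919366101194 6124Traceback (most recent call last):
  File "bar.py", line 6, in <module>
    k,l,st,ce=cv2.connectedComponentsWithStats(m.astype(np.uint8)); m=l==1+np.argmax(st[1:,4])
                                                                           ~~~~~~~~~^^^^^^^^^^
    return _wrapfunc(a, 'argmax', axis=axis, out=out, **kwds)
    return bound(*args, **kwds)
ValueError: attempt to get argmax of an empty sequence
```

The bar is at -111.7°, so the push gained 5°; the flange is at locked height 7.2. 16° to go: regrip, press, turn.

>>> servo_tool --pt "-1 0 20 3" --pt "-0.5 0 19.5 3.3" --pt "0 0 0 0" --pt "0 0 0 0"

```text
t: 40.83
tcp_pos: [0.6525, -0.0277, 0.1544]
tool_rot: [0.039, 0.999, -0.0, 0.0]
wrist_force: [-0.2, 0.5, 0.5]
grip_width: 0.0561
```

>>> servo_tool --pt "0 0 0 0" --pt "0 0 0 0" --pt "0 0 0 0" --pt "-1 0.5 2 0" --pt "-1 0.5 2.5 0" --pt "0 0 0 0" --claw 38 --force 60

```text
t: 41.58
tcp_pos: [0.6538, -0.0275, 0.1536]
tool_rot: [0.04, 0.999, -0.001, 0.001]
wrist_force: [-8.3, -2.6, 19.8]
grip_width: 0.0421
```

```bash
python3 capf.py w47; python3 bar.py w47
```

```text
41.575 [ 0.65383122 -0.02745366  0.15364236] 175.4628587458317 0.04205691175155554 [-8.34985855 -2.61207065 19.82353412]
5760 4545 axis(e1,e2,n) [-0.    -0.002  1.   ] ang 0.1 circ 31.961228221608142 flange [1.5 0.5 5.1] foot [  1.5   0.5 -13.9] flange tool [-7.1  3.2 11.7]
bar angle in rim plane -111.58522634702715
bar top 1947 angle 68.66068037570217 ((-2.6615896224975586, -0.9857063293457031), (45.318904876708984, 22.78893280029297), 68.41606903076172)
1686 h 28.92065407631882 ((1.0255674123764038, -0.7354660034179688), (41.071529388427734, 11.991299629211426), 68.30111694335938) angle -111.86125009543156
flange h 5.182255990516704 ang 0.038409784250101144 5103
```

Pressed fully down (flange 5.2, square, 20 N) with the jaws aligned. Now turn.

>>> servo_tool --pt "0 0 0 6" --pt "0 0 0 6" --pt "0 0 0 5" --pt "0 0 0 0"

```text
t: 42.12
tcp_pos: [0.6552, -0.0267, 0.1545]
tool_rot: [0.185, 0.983, -0.0, 0.003]
wrist_force: [-7.3, -2.0, 21.2]
grip_width: 0.042
```

```bash
python3 capf.py w48; python3 bar.py w48
```

```text
42.125 [ 0.65522048 -0.0267478   0.15445605] 158.6430063064555 0.041973353067224994 [-7.26563711 -1.95654721 21.15066294]
5727 4539 axis(e1,e2,n) [-0.008 -0.039  0.999] ang 2.3 circ 31.945257973396277 flange [0.7 0.2 6.2] foot [  0.8   1.  -12.8] flange tool [-4.8  4.2 11.2]
bar angle in rim plane -127.26576538611427
bar top 1932 angle -123.2066614275886 ((-4.264466285705566, -0.7137413024902344), (46.22271728515625, 22.93999671936035), 51.22217559814453)
1686 h 29.844581667033715 ((-0.237701416015625, -2.0354251861572266), (40.82830810546875, 12.025276184082031), 57.24834442138672) angle -122.53354197402916
flange h 6.2434412907266115 ang 2.4182028881511974 5064
```

Bar at -122.7°. Continuing to the stop.

>>> servo_tool --pt "0 0 0 5" --pt "0 0 0 5" --pt "0 0 0 0"

```text
t: 42.55
tcp_pos: [0.6562, -0.0274, 0.1532]
tool_rot: [0.272, 0.962, -0.0, 0.003]
wrist_force: [-1.9, -2.3, 11.8]
grip_width: 0.0406
```

```bash
python3 capf.py w49; python3 bar.py w49; python3 -c "
from h import *;print(ctrl.get_state()['moment'])"
```

```text
42.55 [ 0.65624171 -0.02740262  0.15317278] 148.4295507231521 0.040633510349252874 [-1.94065257 -2.31247059 11.84542463]
5603 4444 axis(e1,e2,n) [ 0.    -0.005  1.   ] ang 0.3 circ 31.987188499796446 flange [ 1.4 -0.4  5.3] foot [  1.4  -0.3 -13.7] flange tool [-2.2  5.3 11. ]
bar angle in rim plane -137.66315659468978
bar top 1804 angle 60.10690286986566 ((-2.358017921447754, -1.4889945983886719), (46.54007339477539, 22.017946243286133), 49.3116455078125)
1607 h 29.016469220080957 ((0.8977861404418945, -1.6186408996582031), (41.8900032043457, 11.9232177734375), 61.89289855957031) angle -117.34777834106778
flange h 5.302640694529052 ang 0.41548855911627525 4861
[-0.20004753  0.23130761  0.00350677]
```

The bar slipped back to -118°: an uphill fingertip was riding on the flange, and the jaws overshot. For the last 10° I'll use the jaws as a loose wrench across the bar's sides (12 mm width), which gives pure torque.

>>> servo_tool --pt "0 0 -2 -3" --pt "0 0 -1 0" --pt "0 0 -20 0" --pt "0 0 -22 0" --claw 54

```text
t: 43.1
tcp_pos: [0.6538, -0.0264, 0.194]
tool_rot: [0.247, 0.969, -0.0, -0.001]
wrist_force: [0.6, 0.5, 0.8]
grip_width: 0.0538
```

```bash
python3 capf.py w50 >/dev/null; python3 bar.py w50
python3 - <<'E'
from h import *
s=ctrl.get_state(); print(s['t'],s['tcp_pos'],yaw(s)); p=M+(.8*e1+27*n)/1000; print(p)
plan([(p[0],p[1],s['tcp_pos'][2],84,7)])
E
```

```text
1114 h 30.85263495483089 ((1.1980295181274414, -0.5164985656738281), (43.73945236206055, 11.93242073059082), 62.171112060546875) angle -117.90458821344438
flange h 7.199678308770931 ang 0.06919416313356065 3978
43.15 [ 0.65528522 -0.02663715  0.19778558] 151.4332366305756
[ 0.65194398 -0.02764141  0.16161373]
[[0.5, -0.5, 0.0, 9.6], [0.5, -0.5, 0.0, 9.6], [0.0, -0.5, 0.0, 9.6], [0.0, -0.5, 0.0, 9.7], [0.0, -0.5, 0.0, 9.6], [0.0, -0.5, 0.0, 9.7], [0.0, 0.0, 0.0, 9.6]]
end [ 0.6522 -0.0278  0.1978] 84.03 max [0.5 0.5 0.  9.7]
```

>>> servo_tool --pt "0.5 -0.5 0 9.5" --pt "0.5 -0.5 0 9.5" --pt "0 -0.5 0 9.5" --pt "0 -0.5 0 9.5" --pt "0 -0.5 0 9.5" --pt "0 -0.5 0 9.5" --pt "0 0 0 9.5" --pt "0 0 10 0" --pt "0 0 0 0" --claw 30

```text
t: 44.28
tcp_pos: [0.6502, -0.0276, 0.1824]
tool_rot: [0.737, 0.676, -0.001, -0.001]
wrist_force: [0.5, 0.2, -0.6]
grip_width: 0.0301
```

```bash
python3 capf.py w51 |head -1
python3 - <<'E'
from h import *
s=ctrl.get_state();p=M+(.8*e1+27*n)/1000
plan([(p[0],p[1],.158,85,3)])
E
```

```text
44.275 [ 0.65022579 -0.02764568  0.18243278] 85.12046203360629 0.030074106237725357 [ 0.5100803   0.21729074 -0.55267786]
[[0.0, 0.5, 8.5, 0.0], [0.0, 0.5, 8.5, 0.0], [0.0, 0.5, 8.0, 0.1]]
end [ 0.652  -0.0278  0.1581] 84.99 max [0.  0.5 8.5 0.1]
```

The bar at (412,210) lies between the fingers, aligned. Descending and narrowing to about 17 mm.

>>> servo_tool --pt "0 0.5 8.5 0" --pt "0 0.5 8.5 0" --pt "0 0.5 7 0" --pt "0 0 0 0"

```text
t: 44.82
tcp_pos: [0.6521, -0.0279, 0.1592]
tool_rot: [0.737, 0.676, -0.001, -0.001]
wrist_force: [-0.4, -0.0, 0.3]
grip_width: 0.0303
```

>>> servo_tool --pt "0 0 0 0" --pt "0 0 0 0" --pt "0 0 0 0" --claw 17 --force 25

```text
t: 45.2
tcp_pos: [0.6528, -0.028, 0.1606]
tool_rot: [0.737, 0.675, 0.0, 0.0]
wrist_force: [1.1, -0.3, -0.1]
grip_width: 0.017
```

>>> servo_tool --pt "0 0 0 5" --pt "0 0 0 5" --pt "0 0 0 5" --pt "0 0 0 0"

```text
t: 45.7
tcp_pos: [0.6519, -0.0283, 0.1604]
tool_rot: [0.819, 0.574, -0.001, -0.0]
wrist_force: [-3.8, -1.7, 2.6]
grip_width: 0.017
```

```bash
python3 capf.py w52 |head -1; python3 bar.py w52; python3 -c "
from h import *;print(ctrl.get_state()['moment'])"
```

```text
45.7 [ 0.65188876 -0.02826433  0.16042915] 70.02223029795002 0.017039885444467072 [-3.79501117 -1.68928159  2.62746249]
1160 h 30.426986756485874 ((0.00834798812866211, -0.6145668029785156), (44.01929473876953, 12.152235984802246), 60.692501068115234) angle -121.94593899021775
flange h 7.041885911897051 ang 0.4912637410467453 1886
[-0.21957131  0.66132979  0.06824815]
```

The wrench works with the cap square (0.5°) and low force; the bar is at about -121°. Continuing.

>>> servo_tool --pt "0 0 0 5" --pt "0 0 0 5" --pt "0 0 0 0"

```text
t: 46.12
tcp_pos: [0.6524, -0.0281, 0.1608]
tool_rot: [0.865, 0.501, -0.0, 0.0]
wrist_force: [-4.6, -2.2, 4.0]
grip_width: 0.0173
```

```bash
python3 capf.py w53 |head -1; python3 bar.py w53; python3 -c "
from h import *;print(ctrl.get_state()['moment'])"
```

```text
46.125 [ 0.65242094 -0.02807982  0.16077948] 60.13019162648086 0.017343252712013126 [-4.59037208 -2.223306    3.99687956]
1008 h 30.03130596328548 ((-0.8499875068664551, -0.4401435852050781), (44.90106964111328, 12.226503372192383), 56.28087615966797) angle -127.89208714373925
flange h 6.31652642976033 ang 0.9114296856775818 1920
[-0.27677824  0.79572527  0.4250243 ]
```

>>> servo_tool --pt "0 0 0 5" --pt "0 0 0 4" --pt "0 0 0 0"

```text
t: 46.55
tcp_pos: [0.6523, -0.028, 0.1607]
tool_rot: [0.902, 0.432, -0.0, 0.0]
wrist_force: [-3.7, -1.4, 5.5]
grip_width: 0.0172
```

```bash
python3 capf.py w54 |head -1; python3 bar.py w54; python3 -c "
from h import *;print(ctrl.get_state()['moment'])"
```

```text
46.55 [ 0.65231491 -0.02804628  0.16073567] 51.20928480623717 0.017153125367934334 [-3.67682883 -1.41992795  5.5068055 ]
818 h 29.581241292097097 ((-0.9628853797912598, -0.7969417572021484), (44.02869415283203, 12.161649703979492), 56.64399719238281) angle -132.30168394063244
flange h 5.435797299774573 ang 1.9921333767055132 1906
[-0.51346335  0.92193192  1.10871906]
```

The moment about z jumped from 0.4 to 1.1 N·m with no further rotation, so it's at the stop. Opening, lifting and measuring with a clear view.

>>> servo_tool --pt "0 0 0 -5" --pt "0 0 0 -5" --pt "0 0 0 0" --pt "0 0 -15 0" --pt "0 0 -30 0" --pt "0 0 -10 0" --pt "0 0 0 0" --claw 40

```text
t: 47.48
tcp_pos: [0.6534, -0.028, 0.2165]
tool_rot: [0.862, 0.507, 0.001, 0.001]
wrist_force: [-0.2, 0.2, -0.9]
grip_width: 0.0401
```

```bash
python3 capf.py w55 |head -1; python3 bar.py w55;python3 - <<'E'
from h import *
import pickle
c=optics.capture('scene'); save('sc1',cv2.resize(c['color'][140:200,320:390],None,fx=8,fy=8,interpolation=cv2.INTER_CUBIC))
E
```

```text
47.475 [ 0.65337856 -0.02800196  0.21647583] 60.97243480196842 0.040101107287507536 [-0.18687958  0.24283934 -0.86390159]
770 h 30.355558139015496 ((-0.46965646743774414, -0.056011199951171875), (43.67161560058594, 12.101116180419922), 59.09293746948242) angle -120.73018214898107
flange h 7.061443878923966 ang 0.048327999101317826 2160
```

```bash
python3 bar.py w51
python3 - <<'E'
from h import *
s=ctrl.get_state();print(s['t'],s['tcp_pos'],yaw(s));p=M+(.8*e1+27*n)/1000
plan([(p[0],p[1],.18,80,3),(p[0],p[1],.159,80,2)])
E
```

```text
1053 h 30.535516604112594 ((0.5098299980163574, -0.3882770538330078), (44.26924514770508, 11.72160816192627), 62.336334228515625) angle -117.71403372680851
flange h 7.0902872622631925 ang 0.033623247967177895 2253
47.575 [ 0.65231425 -0.02788314  0.21457301] 60.973020588082186
[[0.0, 0.0, 11.5, -6.3], [0.0, 0.0, 11.5, -6.4], [0.0, -0.5, 11.5, -6.3], [0.0, 0.0, 10.5, -0.0], [0.0, 0.0, 10.5, -0.0]]
end [ 0.6518 -0.0277  0.1591] 79.97 max [ 0.   0.5 11.5  6.4]
```

Measurement is unbiased (-117.7° vs -117.9° in two views), so the bar is at -121°: reversing before the jaws opened dragged it back. I'll wrench again with less slack and open in place afterwards.

>>> servo_tool --pt "0 0 11.5 -6.5" --pt "0 0 11.5 -6.5" --pt "0 -0.5 11.5 -6.5" --pt "0 0 10.5 0" --pt "0 0 10.5 0" --pt "0 0 0 0" --claw 30

```text
t: 48.32
tcp_pos: [0.6513, -0.0277, 0.1584]
tool_rot: [0.764, 0.646, -0.001, -0.001]
wrist_force: [-0.5, 0.5, 0.3]
grip_width: 0.03
```

>>> servo_tool --pt "0 0 0 0" --pt "0 0 0 0" --pt "0 0 0 0" --pt "0 0 0 4" --pt "0 0 0 4" --pt "0 0 0 0" --claw 14 --force 25

```text
t: 49.08
tcp_pos: [0.6524, -0.0283, 0.1604]
tool_rot: [0.806, 0.591, 0.0, 0.001]
wrist_force: [1.0, -1.8, 1.4]
grip_width: 0.014
```

```bash
python3 capf.py w56 |head -1; python3 bar.py w56; python3 -c "
from h import *;print(ctrl.get_state()['moment'])"
```

```text
49.075 [ 0.65241205 -0.0282811   0.16043511] 72.52425508832562 0.014033798220041197 [ 1.00760628 -1.75241131  1.39462792]
1126 h 30.498166230284617 ((-0.2768688201904297, 0.07056999206542969), (44.76631164550781, 11.851268768310547), 57.14527130126953) angle -124.90472970337217
flange h 7.080193154939874 ang 0.1969152225254096 1699
[-0.39736824 -0.22469657  0.28074796]
```

Bar near -123°, cap square and low load. A few degrees more.

>>> servo_tool --pt "0 0 0 4" --pt "0 0 0 4" --pt "0 0 0 0"

```text
t: 49.5
tcp_pos: [0.6522, -0.0278, 0.1602]
tool_rot: [0.845, 0.535, 0.0, 0.0]
wrist_force: [1.5, -2.1, 1.6]
grip_width: 0.0139
```

```bash
python3 capf.py w57 |head -1; python3 bar.py w57; python3 -c "
from h import *;print(ctrl.get_state()['moment'])"
```

```text
49.5 [ 0.65224988 -0.02784744  0.16024702] 64.63955751603054 0.013885949551071797 [ 1.53209382 -2.12068402  1.55954966]
944 h 30.202284789345327 ((-0.6066908836364746, -0.5655956268310547), (44.221649169921875, 11.837221145629883), 55.16346740722656) angle -129.806239149061
flange h 6.458997437894896 ang 0.9423006718285286 1656
[-0.3387697  -0.13860783  0.79259668]
```

>>> servo_tool --pt "0 0 0 4" --pt "0 0 0 2" --pt "0 0 0 0"

```text
t: 49.92
tcp_pos: [0.6524, -0.0277, 0.1601]
tool_rot: [0.872, 0.489, 0.0, 0.0]
wrist_force: [0.3, 0.1, 4.3]
grip_width: 0.0138
```

```bash
python3 capf.py w58 |head -1; python3 bar.py w58; python3 -c "
from h import *;print(ctrl.get_state()['moment'])"
```

```text
49.925 [ 0.65243159 -0.02765324  0.16014684] 58.60329697607292 0.013798316960649024 [0.34834618 0.10116301 4.32126331]
810 h 29.614488117708206 ((-1.1310572624206543, -1.3767814636230469), (43.58285140991211, 11.911087036132812), 56.173465728759766) angle -132.80113800980465
flange h 5.425864063850906 ang 2.055584716961673 1648
[-0.33901296 -0.44600663  1.13240077]
```

>>> servo_tool --pt "0 0 0 0" --pt "0 0 0 0" --pt "0 0 -15 0" --pt "0 0 -30 0" --pt "0 0 0 0" --claw 40

```text
t: 50.6
tcp_pos: [0.6538, -0.0281, 0.2085]
tool_rot: [0.873, 0.488, 0.002, 0.002]
wrist_force: [0.1, -0.0, -0.4]
grip_width: 0.0397
```

```bash
python3 capf.py w59 |head -1; python3 bar.py w59
```

```text
50.6 [ 0.65379401 -0.02810885  0.20846383] 58.46436668211968 0.03970357703180839 [ 0.05408521 -0.00669999 -0.41207562]
814 h 30.366460832572592 ((-0.264068603515625, 0.35284423828125), (44.09702682495117, 12.87821102142334), 57.424644470214844) angle -120.56113442086328
flange h 7.070559928285328 ang 0.22188663072150194 2287
```

Three times now it stopped at about -123° with torque rising to 1.1 N·m. I'll check the slot angle more precisely from depth (w22, w9, w1) to see whether that is the real stop.

Run:
```python
from h import *
import pickle
for nm in ('w22','w9','w1'):
    s,c=pickle.load(open(nm+'.pkl','rb')); 
    # refine centre from rim this view
    P=cloud(c,s); ok=c['z_map']>0; h=(P-M)@n; x=(P-M)@e1; y=(P-M)@e2; r=np.hypot(x,y)
    rim=ok&(np.abs(h)<.0015)&(r<.042); ce,R=circ(np.c_[x[rim],y[rim]]); 
    x2=x-ce[0];y2=y-ce[1]; r2=np.hypot(x2,y2); th=np.degrees(np.arctan2(y2,x2))
    dip=ok&(r2>.0265)&(r2<.0305)&(h<-.0025); flat=ok&(r2>.0265)&(r2<.0305)&(np.abs(h)<.0015)
    print(nm,ce*1e3,R*1e3)
    for lo in (-110,70):
        m=dip&(th>lo)&(th<lo+95); print('  dip',m.sum(),np.percentile(th[m],[2,20,50,80,98]).round(1) if m.sum() else '')
    # bins where flat missing
    hist,_=np.histogram(th[flat],np.arange(-180,181,3)); tot,_=np.histogram(th[ok&(r2>.0265)&(r2<.0305)],np.arange(-180,181,3))
    print('  nonflat bins',[(int(a),int(f),int(t)) for a,f,t in zip(np.arange(-180,180,3),hist,tot) if f<0.6*max(t,1)])
for nm in ('w59','w55','w48'):
    s,c=pickle.load(open(nm+'.pkl','rb')); P=cloud(c,s); h=(P-M)@n
c=optics.capture('top'); pickle.dump((ctrl.get_state(),c),open('top1.pkl','wb')); P=cloud(c); h=(P-M)@n; r=np.hypot((P-M)@e1,(P-M)@e2); m=(h>.022)&(h<.036)&(r<.028); print(m.sum()); xy=np.c_[(P[m]-M)@e1,(P[m]-M)@e2]*1e3; print(cv2.minAreaRect(xy.astype(np.float32)))
save('top1',cv2.resize(c['color'][130:190,365:430],None,fx=9,fy=9,interpolation=cv2.INTER_CUBIC))
```

```text
w22 [0.05672605 0.09419861] 36.51412486994972
  dip 93 [-73.2 -67.8 -58.9 -50.2 -46.4]
  dip 96 [101.5 106.3 116.  124.9 130.6]
  nonflat bins [(-75, 0, 6), (-72, 0, 10), (-69, 0, 8), (-66, 0, 9), (-63, 0, 10), (-60, 0, 10), (-57, 0, 9), (-54, 0, 10), (-51, 0, 9), (-48, 6, 18), (99, 7, 13), (102, 4, 16), (105, 0, 9), (108, 0, 10), (111, 0, 9), (114, 0, 7), (117, 0, 11), (120, 0, 8), (123, 0, 11), (126, 0, 9), (129, 0, 7)]
w9 [0.01313998 0.08080262] 36.50716221934591
  dip 87 [-72.2 -67.1 -58.9 -50.4 -46.3]
  dip 95 [101.1 106.1 115.  123.7 129.3]
  nonflat bins [(-75, 0, 3), (-72, 0, 9), (-69, 0, 9), (-66, 0, 10), (-63, 0, 10), (-60, 0, 8), (-57, 0, 9), (-54, 0, 9), (-51, 0, 10), (-48, 8, 18), (102, 3, 14), (105, 0, 9), (108, 0, 11), (111, 0, 8), (114, 0, 10), (117, 0, 9), (120, 0, 11), (123, 0, 9), (126, 0, 9), (129, 0, 3)]
w1 [ 0.04629732 -0.00161772] 36.500511954858
  dip 59 [-69.2 -63.8 -54.6 -46.7 -46. ]
  dip 71 [ 74.4  99.8 108.2 118.3 125. ]
  nonflat bins [(-75, 0, 0), (-72, 0, 3), (-69, 0, 6), (-66, 0, 4), (-63, 0, 6), (-60, 0, 6), (-57, 0, 7), (-54, 0, 6), (-51, 0, 7), (-48, 6, 20), (99, 6, 12), (102, 3, 12), (105, 0, 6), (108, 0, 7), (111, 0, 5), (114, 0, 8), (117, 0, 5), (120, 0, 5), (123, 0, 6), (126, 0, 0), (129, 0, 0)]
12
((-12.260679244995117, -16.075275421142578), (6.122498989105225, 11.34228515625), 46.806480407714844)
```

Slot centre from depth is -62.5°, so the stop should be near -127.5°; the bar is at about -122°. Torque about the vertical tool axis tilts and jams the cap. Last part: push the uphill bar end sideways again with closed fingers, but low, near the flange.

Run:
```python
from h import *
s=ctrl.get_state(); print(s['t'],s['tcp_pos'],yaw(s))
th=np.radians(58); S=np.cos(th)*e1+np.sin(th)*e2; t=-(np.sin(th)*e1-np.cos(th)*e2)
Pc=M+(17*S+6*t+19.5*n+1.0*e1)/1000
ht=t*[1,1,0]; ht/=np.linalg.norm(ht); az=np.degrees(np.arctan2(ht[1],ht[0])); print('az',az,'psi',(az+90)%360)
st=Pc+.018*ht; print('Pc',Pc,'start',st)
psi=(az+90)%360
plan([(st[0],st[1],.205,psi,3),(*st,psi,2)])
# vertical clearance of finger bottom over the flange plane at corners (half 11)
C=M+7.1*n/1000
a=np.radians(psi); xt=np.array([np.cos(a),np.sin(a),0]); yt=np.array([np.sin(a),-np.cos(a),0])
for back in (11,18):
  for i in(-1,1):
    for j in(-1,1):
      q=Pc+back/1000*ht+.011*(i*xt+j*yt); w=q-C; print(back,i,j,'h %.1f r %.1f'%(w@n*1e3,np.linalg.norm(w-n*(w@n))*1e3))
```

```text
50.7 [ 0.65238784 -0.02787703  0.20541404] 58.46668081333704
az -15.617492634205847 psi 74.38250736579415
Pc [ 0.65776172 -0.04424857  0.15305719] start [ 0.67509716 -0.04909442  0.15305719]
[[-2.0, 10.0, 0.0, -5.3], [-3.0, 10.0, 0.0, -5.3], [-4.0, 9.5, 0.5, -5.3], [0.0, 0.0, 26.0, -0.0], [0.0, 0.0, 26.0, -0.0]]
end [ 0.675  -0.0491  0.1529] 74.37 max [ 4.  10.  26.   5.3]
11 -1 -1 h 15.4 r 28.6
11 -1 1 h 6.9 r 39.6
11 1 -1 h 9.4 r 8.6
11 1 1 h 1.0 r 27.0
18 -1 -1 h 12.7 r 31.1
18 -1 1 h 4.3 r 44.6
18 1 -1 h 6.7 r 13.9
18 1 1 h -1.7 r 33.3
```

>>> servo_tool --pt "-2 10 0 -5.3" --pt "-3 10 0 -5.3" --pt "-4 11 0 -5.3" --pt "0 0 10 0" --pt "0 0 20 0" --pt "0 0 20.5 0" --pt "0 0 0 0" --claw 0 --force 40

```text
t: 51.58
tcp_pos: [0.6742, -0.0489, 0.1519]
tool_rot: [0.797, 0.604, -0.002, -0.002]
wrist_force: [-0.7, 0.2, -0.0]
grip_width: 0.0
```

```bash
python3 capf.py w60 |head -1; python3 bar.py w60 2>/dev/null
```

```text
51.575 [ 0.67421653 -0.04893929  0.15187255] 74.3086403174971 4.854284528126658e-05 [-0.71690872  0.16212693 -0.04106584]
```

The fingers (390,280) are right of the bar end (280,270); pushing left (-y) turns it clockwise.

>>> servo_tool --pt "0 -3 0 0" --pt "0 -3 0 0" --pt "0 -3 0 0" --pt "0 -3 0 0" --pt "0 0 0 0"

```text
t: 52.25
tcp_pos: [0.6656, -0.0465, 0.155]
tool_rot: [0.797, 0.604, 0.001, 0.001]
wrist_force: [2.9, -1.8, 1.1]
grip_width: 0.0001
```

```bash
python3 capf.py w61 |head -1
python3 - <<'E'
from h import *
import pickle
for nm in('w60','w61'):
    s,c=pickle.load(open(nm+'.pkl','rb')); P=cloud(c,s); h=(P-M)@n; r=np.hypot((P-M)@e1,(P-M)@e2); T=Ro.from_quat(s['tool_rot']).as_matrix(); L=(P-s['tcp_pos'])@T
    m=(h>.028)&(h<.034)&(r<.027)&(c['z_map']>0)&((L[...,1]<-.012))
    xy=np.c_[(P[m]-M)@e1,(P[m]-M)@e2]*1e3; print(nm,m.sum(),cv2.minAreaRect(xy.astype(np.float32)) if m.sum()>5 else '')
    m=(h>.003)&(h<.013)&(r<.034)&(r>.008)&(c['z_map']>0); c0,k,p=fitplane(P[m],n); print('flange h',((p-M)@n).mean()*1e3,'ang',np.degrees(np.arccos(k@n)),len(p))
E
```

```text
52.25 [ 0.66559347 -0.04652482  0.15503107] 74.37621247131682 6.24764563910808e-05 [ 2.90338773 -1.81748894  1.10250099]
w60 1458 ((-4.483980178833008, 3.089488983154297), (44.219024658203125, 23.469482421875), 59.885353088378906)
flange h 7.038082621566366 ang 0.3558550789724038 3632
w61 1279 ((0.07701635360717773, 0.1325206756591797), (44.01789855957031, 14.898191452026367), 59.89640808105469)
flange h 7.240824719373558 ang 0.9754233046242534 3788
```

Contact (3.5 N), bar at -120°. Pushing on, holding the tip down.

>>> servo_tool --pt "0 -3 1 0" --pt "0 -3 1 0" --pt "0 -2 1 0" --pt "0 0 0 0"

```text
t: 52.8
tcp_pos: [0.6635, -0.046, 0.1546]
tool_rot: [0.797, 0.604, 0.005, 0.006]
wrist_force: [15.2, -4.1, 2.9]
grip_width: 0.0002
```

```bash
cat > pb.py <<'E'
from h import *
import pickle,sys
nm=sys.argv[1]; s,c=pickle.load(open(nm+'.pkl','rb')); P=cloud(c,s); h=(P-M)@n; r=np.hypot((P-M)@e1,(P-M)@e2); T=Ro.from_quat(s['tool_rot']).as_matrix(); L=(P-s['tcp_pos'])@T
m=(h>.028)&(h<.034)&(r<.027)&(c['z_map']>0)&((L[...,1]<-.012))
k,l,st,ce=cv2.connectedComponentsWithStats(m.astype(np.uint8)); m=l==1+np.argmax(st[1:,4])
xy=np.c_[(P[m]-M)@e1,(P[m]-M)@e2]*1e3; print(nm,m.sum(),cv2.minAreaRect(xy.astype(np.float32)))
m=(h>.003)&(h<.013)&(r<.034)&(r>.008)&(c['z_map']>0); c0,k,p=fitplane(P[m],n); print('flange h',((p-M)@n).mean()*1e3,'ang',np.degrees(np.arccos(k@n)),len(p))
E
python3 capf.py w62 |head -1; python3 pb.py w61; python3 pb.py w62
```

```text
52.8 [ 0.66348017 -0.04601364  0.15459487] 74.34027908627304 0.00022840116024442785 [15.21841269 -4.12071179  2.87684017]
w61 1279 ((0.07701635360717773, 0.1325206756591797), (44.01789855957031, 14.898191452026367), 59.89640808105469)
flange h 7.240824719373558 ang 0.9754233046242534 3788
w62 1260 ((2.070587396621704, -1.2368106842041016), (43.79463195800781, 14.709261894226074), 61.85194396972656)
flange h 7.725119234994923 ang 3.978840441269824 3693
```

Pushing only tilts the cap at 16 N. This behaves like a detent that must be passed fully pressed: every try was either unpressed or tilted. So I'll grip across the bar's sides (any tilt is then about the lug line), press fully down and turn the last degrees.

>>> servo_tool --pt "0 12 0 0" --pt "0 0 -25 0" --pt "0 0 -20 0" --pt "7 -9.5 0 -3.3" --pt "7.5 -9.5 0 -3.4" --pt "0 0 0 0" --claw 30

```text
t: 53.6
tcp_pos: [0.652, -0.0279, 0.196]
tool_rot: [0.76, 0.65, -0.001, -0.001]
wrist_force: [0.2, -0.2, 1.2]
grip_width: 0.0299
```

```bash
python3 capf.py w63 |head -1; python3 bar.py w63
python3 - <<'E'
from h import *
s=ctrl.get_state(); p=M+(.8*e1+27*n)/1000
plan([(p[0],p[1],.157,81.5,3)])
E
```

```text
53.6 [ 0.65202432 -0.02791887  0.19596208] 81.0947547516391 0.0298511830676635 [ 0.18333104 -0.19370598  1.16095004]
937 h 30.451564841045617 ((0.41185808181762695, -0.34252166748046875), (44.185428619384766, 12.323491096496582), 60.950321197509766) angle -118.9406586318191
flange h 7.092988560582309 ang 0.06810080633028288 2182
[[0.0, -0.5, 13.0, -0.2], [0.5, 0.0, 13.0, -0.1], [0.0, -0.5, 13.0, -0.2]]
end [ 0.6517 -0.0277  0.157 ] 81.54 max [ 0.5  0.5 13.   0.2]
```

>>> servo_tool --pt "0 -0.5 13 -1" --pt "0 0 13 -1" --pt "0 0 13 0" --pt "0 0 0 0"

```text
t: 54.15
tcp_pos: [0.6518, -0.0286, 0.1551]
tool_rot: [0.749, 0.663, -0.001, -0.001]
wrist_force: [-0.1, -0.6, 0.5]
grip_width: 0.0301
```

>>> servo_tool --pt "0 0 0 0" --pt "0 0 0 0" --pt "0 0 0 0" --pt "0.5 1 2.5 0" --pt "0.5 1 2.5 0" --pt "0.5 1 2 0" --pt "0 0 0 0" --claw 8 --force 50

```text
t: 55.02
tcp_pos: [0.6541, -0.0286, 0.1556]
tool_rot: [0.749, 0.663, -0.001, 0.001]
wrist_force: [-14.7, -3.2, 25.8]
grip_width: 0.0122
```

```bash
python3 capf.py w64 |head -1; python3 bar.py w64
```

```text
55.025 [ 0.65410118 -0.02856907  0.15555307] 83.03736908645517 0.012188228381245744 [-14.66503494  -3.20604581  25.84002346]
935 h 28.742704959205398 ((-1.1471037864685059, 0.7884750366210938), (43.916053771972656, 9.048452377319336), 61.027523040771484) angle -118.61221382280829
flange h 5.1467602375850925 ang 0.21061609190780917 1575
```

Fully pressed (5.15 mm) and square (0.2°), gripping across the bar. Turn.

>>> servo_tool --pt "0 0 0 5" --pt "0 0 0 5" --pt "0 0 0 4" --pt "0 0 0 0"

```text
t: 55.58
tcp_pos: [0.6539, -0.0293, 0.1559]
tool_rot: [0.824, 0.567, -0.001, 0.002]
wrist_force: [-16.7, -4.8, 27.7]
grip_width: 0.0124
```

```bash
python3 capf.py w65 |head -1; python3 bar.py w65; python3 -c "
from h import *;print(ctrl.get_state()['moment'])"
```

```text
55.575 [ 0.65385706 -0.0293099   0.15587986] 69.11614047957997 0.01243554927679906 [-16.66584945  -4.84547054  27.66464865]
846 h 28.745988009651146 ((-1.708867073059082, 1.2631092071533203), (43.69320297241211, 10.809069633483887), 47.701202392578125) angle -128.9679354286465
flange h 4.991029166116716 ang 0.15063940297660336 1644
[-1.12924809  3.07590208  1.05913904]
```

Passed: bar now at about -129°, square and fully pressed. A small extra turn to be against the stop, then ease the press, open in place, lift and check.

>>> servo_tool --pt "0 0 0 3" --pt "0 0 0 0" --pt "-0.5 -1 -3 0" --pt "-0.5 -1 -3 0" --pt "0 0 0 0"

```text
t: 56.25
tcp_pos: [0.6537, -0.0283, 0.1576]
tool_rot: [0.838, 0.546, -0.0, 0.001]
wrist_force: [-3.9, -3.6, 7.8]
grip_width: 0.0124
```

>>> servo_tool --pt "0 0 0 0" --pt "0 0 0 0" --pt "0 0 -15 0" --pt "0 0 -30 0" --pt "0 0 0 0" --claw 40

```text
t: 56.88
tcp_pos: [0.6558, -0.0277, 0.2048]
tool_rot: [0.838, 0.545, 0.002, 0.002]
wrist_force: [0.4, -0.3, 0.2]
grip_width: 0.0401
```

```bash
python3 capf.py w66 |head -1; python3 bar.py w66
```

```text
56.875 [ 0.65577658 -0.02767224  0.20484147] 66.08244395712926 0.040059428895961965 [ 0.36372631 -0.27437839  0.23686449]
836 h 30.410643811777764 ((-0.45253515243530273, -0.5061759948730469), (43.986324310302734, 12.53961181640625), 58.84614944458008) angle -120.89687677428446
flange h 7.055795524806008 ang 0.06523063530870483 2481
```

The unoccluded view says -121° and locked height. The -129° reading was biased by the jaws clipping the bar mask. So there is a hard stop near -122°, partly explained by the cap sagging 1.4 mm downhill, which makes one lug stop early. There is time for one more attempt: grip, press, bias uphill and turn.

Run:
```python
from h import *
s=ctrl.get_state(); p=M+(.8*e1+27*n)/1000; print(s['t'],s['tcp_pos'],yaw(s))
plan([(p[0],p[1],.157,81.7,4)])
```

```text
56.925 [ 0.65500415 -0.027586    0.20317131] 66.0819923746296
[[-0.5, -0.5, 11.5, -3.9], [0.0, -1.0, 11.5, -3.9], [-0.5, -0.5, 11.5, -3.9], [0.0, -1.0, 11.5, -3.9]]
end [ 0.6518 -0.0276  0.1572] 81.68 max [ 0.5  1.  11.5  3.9]
```

>>> servo_tool --pt "-0.5 -0.5 11.5 -5.5" --pt "0 -0.5 11.5 -5.5" --pt "0 0 11.5 -4.5" --pt "0 0 10 0" --pt "0 0 0 0" --claw 30

```text
t: 57.55
tcp_pos: [0.6518, -0.0275, 0.1553]
tool_rot: [0.758, 0.653, -0.001, -0.001]
wrist_force: [-1.0, 0.4, -0.6]
grip_width: 0.0299
```

>>> servo_tool --pt "0 0 0 0" --pt "0 0 0 0" --pt "0 0 0 0" --pt "1 2 2.5 0" --pt "1 2 2.5 0" --pt "1 1.5 2 0" --pt "0 0 0 5" --pt "0 0 0 5" --pt "0 0 0 2" --pt "0 0 0 0" --claw 8 --force 60

```text
t: 58.8
tcp_pos: [0.654, -0.0288, 0.1559]
tool_rot: [0.822, 0.57, -0.004, 0.002]
wrist_force: [-22.9, -9.1, 33.4]
grip_width: 0.0112
```

```bash
sed -i 's#s\[.grip_width.\]/2-.001)$#max(s["grip_width"]/2-.001,.014))#' bar.py; python3 capf.py w67 |head -1; python3 bar.py w67;python3 bar.py w65; python3 -c "
from h import *;print(ctrl.get_state()['moment'])"
```

```text
58.8 [ 0.65403626 -0.028822    0.15588351] 69.48485977747698 0.011236991344787459 [-22.86372249  -9.05960438  33.44211237]
1169 h 28.900688408459562 ((0.7154650688171387, -1.4150619506835938), (44.05098342895508, 15.238873481750488), 57.58632278442383) angle -122.22795372448982
flange h 4.993750098092641 ang 0.142774096132173 1536
1197 h 28.94188916893345 ((-0.38852930068969727, 0.3090229034423828), (43.85469055175781, 17.221893310546875), 65.02519989013672) angle -121.74668897050532
flange h 4.991029166116716 ang 0.15063940297660336 1644
[-2.28506569  4.36750749  0.43233779]
```

>>> servo_tool --pt "-1 -1.5 -3 0" --pt "-1 -2 -3 0" --pt "0 0 0 0"

```text
t: 59.22
tcp_pos: [0.6544, -0.0283, 0.1579]
tool_rot: [0.821, 0.57, -0.001, 0.002]
wrist_force: [-3.5, -5.8, 9.7]
grip_width: 0.0118
```

>>> servo_tool --pt "0 0 0 0" --pt "0 0 0 0" --pt "0 0 -15 0" --pt "0 0 -30 0" --pt "0 0 -30 0" --pt "0 0 0 0" --claw 40

```text
t: 59.98
tcp_pos: [0.6563, -0.0262, 0.2346]
tool_rot: [0.821, 0.571, 0.002, 0.002]
wrist_force: [-0.5, -0.3, -0.2]
grip_width: 0.0396
```

```bash
python3 capf.py w68 | head -3; python3 bar.py w68
```

```text
59.975 [ 0.65630452 -0.0261693   0.23457585] 69.59942942551905 0.039629152561868206 [-0.4933553  -0.32140923 -0.21307875]
29 24 axis(e1,e2,n) [-0.452  0.03   0.892] ang 26.9 circ 21.350910860814334 flange [-26.8  14.3  96.6] foot [-18.3  13.7  79.7] flange tool [-19.2  -0.7  -1.5]
bar angle in rim plane 136.31213457107157
665 h 30.42140904352912 ((-0.763336181640625, -0.20333290100097656), (44.762550354003906, 12.287641525268555), 59.06594467163086) angle -120.79546171665518
flange h 7.031010491884654 ang 0.20334894204233658 1987
```

View pics/w68.png

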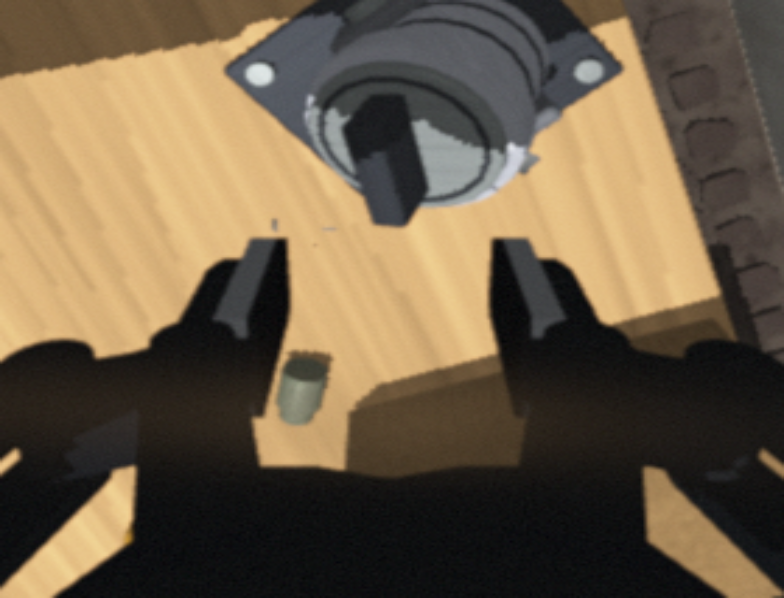

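The cap (bar at about pixel (390,160)) sits square in the barrel and the open fingers are well clear of it.

```bash
python3 -c "from plant import sign_off; print(sign_off())"
```

```text
the job is handed in; nothing more can be done
None
```

The filter is back together and handed in at about t = 60 s. The larger brass puck went in first, then the steel sleeve, then the cap, with its lugs in the slots, pressed down and turned clockwise to a hard stop.

**Checks that passed:**
- **Puck and sleeve:** the puck's face measured 27.8 mm below the rim and the sleeve's 9.0 mm below it.
- **Cap after release:** it stays down by itself. The flange top is 7.0 mm above the rim, so the bar centre is about 19 mm out, which is the locked height. It is square to within 0.2°, and the gripper is clear of it with almost no wrist force.

**Check that disagreed:** by my camera measurements the cap turned only about 58–60° from the slot, not the stated 65°. The bar was at -122° while held and -121° after release, against a nominal stop of about -127.5°. It would not go further with a firm press, a wrench of about 1.1 N·m or a side push. The cap sagging slightly downhill in the bore, so that one lug stops early, may explain part of this, but I did not resolve it. The last 5–7° of turn is therefore unconfirmed.

The first turn with the jaws and the side pushes slipped, and I had to redo them.

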